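# Lock the amber light guard onto the curing pod

### The job

Take the bottle caddy off its blue bay and stand it aside, then fetch the amber light guard from the sloping rest behind it. Hang the guard in the curing pod with its two lugs through the gaps in the collar, and twist it clockwise (seen from above) until it drops into its locking notches, flat and fully home. Then stand the caddy squarely back on its blue bay; leave the other things on the table where they are and do not tip the caddy over.

Things in the scene. Friction and masses are not known exactly. Their poses are not given: they have to be found in the camera images.
- guard_mid (a point): Amber light guard, 180 g: disc 104 mm across, 8 mm thick; two lugs on its rim at its own +x and -x, level with the disc, 16 mm wide, 8 mm thick, tips 69 mm from the axis; on top, centred, a black blade handle 56 mm along x, 12 mm thick in y, its top 53 mm above the disc's underside. This point: on the axis, 27 mm above the underside. z: the disc's normal. Alike after a half turn.
- rest (a point): Centre of the face of the rack's fixed sloping rest (140 x 124 mm, slope 26 degrees). The guard starts lying on it, blade and lugs along the slope, its normal leaning towards the bay and caddy. Two 10 mm pegs, standing 5 mm above the disc's top face, hold its lower rim on either side of the lower lug: lift it off along its normal. Axes: x level, away from the bay; z up.
- pod_track (a point): Fixed white curing pod, a drum 168 mm across, 76 mm tall. This point: on its axis at the height of the track the lugs first rest on, 16 mm below the rim; z up. Entry gaps for the lugs lie at this frame's +x and -x. Bore for the disc 110 mm. From the gaps the lugs can only go clockwise (seen from above), under metal tabs whose underside is 11 mm above the track, to a stop after 88 degrees.
- pod_gap (a point): Red mark on the pod's rim at one of the two entry gaps (+x side; the other is opposite). Gaps are 22 mm wide, their outer wall 73 mm from the axis. Two notches, 22 mm wide, lie in the track 35 to 72 degrees clockwise from the gaps: where exactly is unknown and changes. Lugs lightly pressed down drop 6 mm there, till the disc lies flat, its underside 6 mm below the track, and turns no more.
- caddy_mid (a point): White bottle caddy, 350 g, 76 mm (x) by 110 mm (y), 180 mm tall, with an upright central handle plate 50 mm along x and 12 mm thick in y; grip its blue top part, 138 to 178 mm above the underside, across y. Bottles beside it reach 83 mm. This point: on the axis, 90 mm above the underside; z up. It starts in the bay, in the way of the guard.
- bay (a point): Centre of the blue rectangle (104 x 124 mm) on top of the fixed grey rack plate (260 x 170 mm, 6 mm thick). The caddy belongs here, its x along this x (or a half turn from it). The sloping rest stands on the +x side. z up.
- mug: white mug, 80 mm wide, 90 mm tall; a bystander, leave it. Origin at the centre of its underside.
- primer: small black bottle with blue cap, 34 mm wide, 75 mm tall; a bystander, leave it. Origin at the centre of its underside.
- bond: small white bottle with red cap, 34 mm wide, 85 mm tall; a bystander, leave it. Origin at the centre of its underside.
- spatula: spatula 180 mm long lying flat; a bystander, leave it. Origin at the centre of its underside.
- cast: plaster tooth cast 66 x 70 x 30 mm; a bystander, leave it. Origin at the centre of its underside.
- jar: glass jar 64 mm wide, 70 mm tall; a bystander, leave it. Origin at the centre of its underside.

How it is judged (in metres and radians):
On the way, in this order (a step that is already met when the one before it is completed fails the run):
1. the caddy stands aside, at least 100 mm from the centre of its bay (horizontal distance between caddy_mid and bay above 0.1 m and height (world z) of caddy_mid below 0.12 m and angle between caddy_mid's own z axis and vertical below 0.1 rad), for 0.2 s.
2. the guard hangs in the pod with its lugs on the track, through the gaps (z of guard_mid in the frame of pod_track between 0.0245 and 0.031 m and horizontal distance between guard_mid and pod_track below 0.008 m), for 0.1 s.
3. the guard is twisted clockwise and has dropped into the locking notches, flat (z of guard_mid in the frame of pod_track below 0.0235 m and horizontal distance between guard_mid and pod_track below 0.006 m and angle between guard_mid's own z axis and vertical below 0.06 rad and angle between the x axis of guard_mid and the x axis of pod_track, either way round above 0.4 rad), for 0.2 s.
4. the caddy stands squarely back on its bay (horizontal distance between caddy_mid and bay below 0.02 m and angle between the x axis of caddy_mid and the x axis of bay, either way round below 0.2 rad and angle between caddy_mid's own z axis and vertical below 0.06 rad and z of caddy_mid in the frame of bay below 0.094 m), for 0.2 s.
At the end, for the whole second after the job is handed in: The guard lies flat (within 0.06 rad) in the pod, dropped at least 3.5 mm below track height into the notches, within 6 mm of the axis and turned over 0.4 rad from the gaps; the caddy stands upright on its bay, within 20 mm of the centre and 0.2 rad of square (all of step 3 and all of step 4); the robot touches nothing.
It fails at once if the caddy is tipped over (angle between caddy_mid's own z axis and vertical above 0.7 rad).
It fails at once if a bystander (mug, bottle, spatula, cast or jar) is moved more than 40 mm (distance of any of mug, primer, bond, spatula, cast, jar from where it was at the start of the episode above 0.04 m).
It also fails if it takes over 72 s, if anything falls off the work surface, if the arm or the gripper's body presses on something with over 40 N, if the wrist force passes 120 N, or if a joint passes its speed limit or range.

### The arm

A 7-joint arm with a two-finger parallel gripper is mounted at the origin on the work surface. World frame = base frame: x ahead of the robot, y to its left, z up, the work surface at z = 0. Lengths are in m, angles in degrees, forces in N, time in s.
With the tool pointing down it reaches from about 0.35 to 0.775 m from the base axis. Payload 3.1 kg.
Tool frame: the origin (TCP) lies between the finger pads; the fingertips stand env.nose_length ahead of it and the grasp point (between the pads) lies 8 mm behind it (env.nose_length is the distance from the TCP to the fingertips, in m); x points along the fingers, y is the direction in which the jaws open and shut, and the axes are right-handed (so a half turn about x gives the same grasp; the last joint's range is limited). The gripper opens to 85 mm and grips with 20 to 120 N. Pads are 22 mm wide; open, the fingers measure 114 mm over their backs; the gripper's body (76 mm by 85 mm) begins 54 mm behind the grasp point. The pads swing forward as they close: fully open they stand 13 mm farther back than shut.
Start: joints at [65.048, 17.813, 0.802, 86.603, -0.252, 75.585, -1.558], TCP at [0.211, -0.508, 0.242] pointing down, gripper open.
Joint ranges: [-154.91, 154.91], [-16.99, 109.72], [-72.82, 74.43], [7.12, 147.25], [-82.49, 262.49], [11.32, 116.49], [-174.64, 174.64]. Speed limits (degrees/s): [159.86, 159.86, 180, 180, 180, 180, 180].

### API

Orientations are given as a 3x3 rotation matrix whose columns are the frame's x, y, z axes.
In Python, from rig import env, capture, finish_job gives the robot as it stands.
- The arm moves only by the tool move_arm, never from a script. Its argument "deltas" is a list of rows, each an object of numbers: "wx", "wy", "wz": the turn, a rotation vector about the tool's x, y, z in rad; "tx", "ty", "tz": the shift along the tool's x, y, z in mm; "fingers": the closure, from 0 (fully open) to 1 (shut). A call has 1 to 10 rows; each row shifts and turns the commanded pose from where the row before left it, along the tool's axes as they then stand; what a row does not reach is not made up. A row lasts 1/10 s, in which the tool goes at most 50 mm and 8.59 degrees, less where a joint would pass 70% of its speed; a pose out of reach is approached as far as the arm can. A call with a gripper value outside its range is refused whole. The fingers move at their own pace and stop on an object; "grip_force" is the grip in N (left out, the last holds). Time passes only in rows, so rows that do not move let the fingers close. It gives the time, the measured TCP pose, the force and the opening at its end, in the units of the state.
- env.get_obs(): the state, without advancing time (a new reading comes with each control period).
- capture(name): name is "scene" or "top" or "wrist"; returns a dict with "image" (384x512x3 uint8, red, green, blue), "range_z" (384x512 float32, m along the optical axis (not along the pixel's ray), 0 where there is no reading), "fx", "fy", "cx", "cy" (pixels), "R" (3x3) and "t" (3): a world point X has camera coordinates R X + t. Camera axes: x right, y down, z forward; pixel columns grow to the right and rows downward; lengths in m; the calibration is good to about 2 mm. The wrist camera is an equidistant fisheye: a pixel r from the principal point sees the ray r / f radians off the axis. A picture is of the moment at which its call begins.
- finish_job(): hands the job in, once; it reports no verdict.
The state is a dict: "time_s": time; "joint_pos": joint angles; "qd": joint speeds; "joint_torque": joint torques, N m; "tcp_pos": TCP position; "ee_rot": TCP orientation; "force": force on the tool from outside, world axes, zero at the start; "torque": the same for the moment, N m; "finger_gap": opening from 0.0 (shut) to 1.0 (fully open).
Only numpy, scipy, OpenCV 4.12 (cv2) and the standard library are available. Lean on these libraries where they do the work, as an engineer would, in place of code of your own. Each camera call takes 0.05 s, during which the arm holds its last target.

## Working session

There is one attempt and no reset: what is moved stays moved. The work goes in short steps, Python scripts to look and compute and a tool call to move; the robot and the scene stay as the last step left them, time stands still between calls to the robot, and variables do not carry over. Pictures are saved under pics/ and viewed, and the job is handed in when it is done.

Besides the shell and the picture viewer there is one more tool, called after ">>>" as name(argument=value, ...) on one line, values as JSON. move_arm: Moves the arm, as the interface text tells. Its arguments: {"type":"object","properties":{"deltas":{"type":"array","items":{"type":"object","properties":{"wx":{"type":"number"},"wy":{"type":"number"},"wz":{"type":"number"},"tx":{"type":"number"},"ty":{"type":"number"},"tz":{"type":"number"},"fingers":{"type":"number"}}}},"grip_force":{"type":"number"}},"required":["deltas"]}

```bash
ls -la; mkdir -p pics; python3 - <<'E'
from rig import env, capture
import cv2, numpy as np
print(env.get_obs()); print(env.nose_length)
for n in ["scene","top","wrist"]:
    c=capture(n); cv2.imwrite(f"pics/{n}0.png",c["image"][:,:,::-1]); np.savez(f"{n}0.npz",**c)
    print(n,c["fx"],c["fy"],c["cx"],c["cy"],np.round(c["R"],4).tolist(),np.round(c["t"],4), (-c["R"].T@c["t"]).round(3))
E
```

```text
total 12
drwxr-xr-x  3 agent agent 4096 Dec  7 16:16 .
drwxr-xr-x 23 root  root  4096 Dec  7 16:16 ..
drwxr-xr-x  2 agent agent 4096 Dec  7 16:16 pics
{'time_s': 0.0, 'joint_pos': array([65.04725687, 17.86057448,  0.80319667, 86.6955619 , -0.25280996,
       75.58425578, -1.55786672]), 'qd': array([-0.1082601 , -0.08241586,  0.02283257,  0.01880005,  0.09860759,
        0.03375163, -0.02762606]), 'joint_torque': array([-3.63438367e-04, -3.79908228e+01,  1.45749156e-01, -2.30592120e+01,
        1.21003870e-02,  1.36605054e-02, -4.14232872e-06]), 'tcp_pos': array([ 0.21076018, -0.50722321,  0.2411944 ]), 'ee_rot': array([[-1.01487524e-03,  3.83759907e-01, -9.23432349e-01],
       [ 2.19624023e-03, -9.23429742e-01, -3.83761237e-01],
       [-9.99997073e-01, -2.41754905e-03,  9.43370375e-05]]), 'force': array([ 0.18495219, -0.83365938, -0.25745795]), 'torque': array([-0.00663409, -0.01584434, -0.03191041]), 'finger_gap': 0.9978668935012929}
0.011
scene 458.59509693835105 458.59509693835105 252.00497910911778 197.58645138085924 [[0.2425, 0.9701, -0.0095], [0.6187, -0.1622, -0.7687], [-0.7473, 0.1806, -0.6395]] [-0.1221 -0.299   1.7552] [ 1.526 -0.247  0.891]
top 391.6948005785785 391.6948005785785 256.1168695847753 187.92390370777323 [[-0.0207, -0.9998, -0.0005], [-0.9827, 0.0204, -0.1843], [0.1842, -0.0033, -0.9829]] [0.     0.5744 1.2082] [ 0.342 -0.008  1.293]
wrist 297.3186396354542 297.3186396354542 255.5439021355253 191.17594571699507 [[0.3834, -0.9236, -0.0014], [-0.8733, -0.363, 0.3249], [-0.3005, -0.1233, -0.9458]] [-0.5492 -0.0434  0.3792] [ 0.287 -0.476  0.372]
```

View pics/scene0.png

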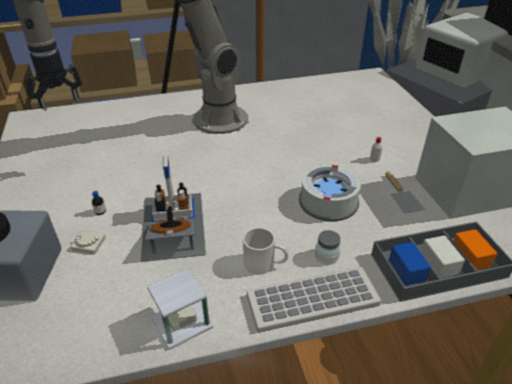

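View pics/top0.png

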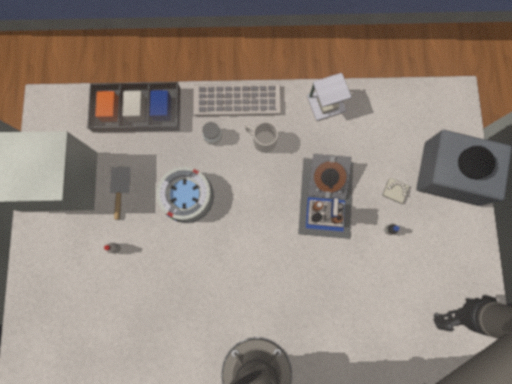

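View pics/wrist0.png

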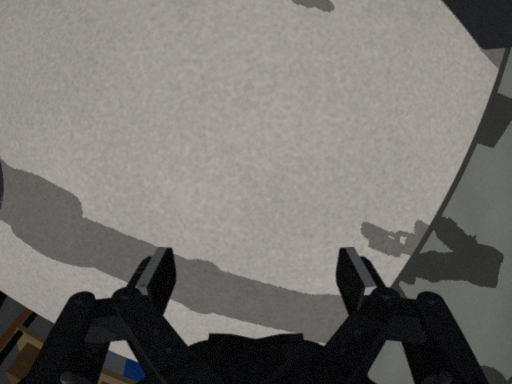

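```bash
cat > h.py <<'E'
import numpy as np, cv2
from rig import env, capture
def cloud(c):
    z=c["range_z"]; h,w=z.shape; v,u=np.mgrid[:h,:w]
    a=(u-c["cx"])/c["fx"]; b=(v-c["cy"])/c["fy"]
    P=np.stack([a*z,b*z,z],-1)
    X=(P-c["t"])@c["R"]; X[z==0]=np.nan
    return X
def wray(c,u,v):
    a=(u-c["cx"]);b=(v-c["cy"]);r=np.hypot(a,b)+1e-12;th=r/c["fx"]
    return np.stack([np.sin(th)*a/r,np.sin(th)*b/r,np.cos(th)],-1)
def wcloud(c):
    z=c["range_z"]; h,w=z.shape; v,u=np.mgrid[:h,:w]
    d=wray(c,u.astype(float),v.astype(float)); P=d*(z/np.maximum(d[...,2],1e-3))[...,None]
    X=(P-c["t"])@c["R"]; X[(z==0)|(d[...,2]<.05)]=np.nan
    return X
def onplane(c,u,v,z,fish=False):
    u=np.asarray(u,float);v=np.asarray(v,float)
    d=wray(c,u,v) if fish else np.stack([(u-c["cx"])/c["fx"],(v-c["cy"])/c["fy"],np.ones_like(u)],-1)
    D=d@c["R"]; o=-c["R"].T@c["t"]; s=(z-o[2])/D[...,2]; return o+D*s[...,None]
def crop(c,x0,y0,x1,y1,name):
    im=c["image"][y0:y1,x0:x1,::-1]; k=min(780/(x1-x0),580/(y1-y0)); cv2.imwrite("pics/"+name,cv2.resize(im,None,fx=k,fy=k,interpolation=cv2.INTER_CUBIC))
def proj(c,X):
    p=np.asarray(X)@c["R"].T+c["t"]; return np.stack([c["fx"]*p[...,0]/p[...,2]+c["cx"],c["fy"]*p[...,1]/p[...,2]+c["cy"]],-1)
E
python3 - <<'E'
from h import *
t=dict(np.load("top0.npz")); s=dict(np.load("scene0.npz"))
crop(t,290,145,370,245,"t_rack.png"); crop(t,150,155,230,225,"t_pod.png"); crop(s,130,150,220,270,"s_rack.png"); crop(s,290,155,370,225,"s_pod.png")
for n,c in (("top",t),("scene",s)):
    X=cloud(c); I=c["image"].astype(int); hsv=cv2.cvtColor(c["image"],cv2.COLOR_RGB2HSV)
    H,S,V=cv2.split(hsv)
    ok=(X[...,0]<0.95)
    for nm,m in dict(red=((H<6)|(H>172))&(S>150)&(V>80), blue=(H>105)&(H<125)&(S>120)&(V>60), amber=(H>6)&(H<20)&(S>120)&(V>60)).items():
        k,l,st,ce=cv2.connectedComponentsWithStats((m).astype(np.uint8))
        for i in range(1,k):
            if st[i,4]>3: print(n,nm,st[i,4],ce[i].round(1),np.nanmedian(X[l==i],0).round(4))
E
```

```text
top red 8 [106.9 247.1] [0.3942 0.4468 0.0852]
top blue 301 [158.4 100. ] [0.8788 0.3079 0.0614]
top blue 71 [324.8 227.4] [ 0.4476 -0.2354  0.007 ]
top blue 6 [395.8 227.8] [ 0.4347 -0.4435  0.0742]
top amber 28603 [258.5  56.3] [ 1.492  -0.043  -0.7492]
top amber 521 [105.4 103.4] [0.8717 0.4854 0.0606]
top amber 115 [330.7 184.9] [ 0.5796 -0.2602  0.044 ]
top amber 4 [315.5 207.2] [ 0.5051 -0.198   0.066 ]
top amber 7 [336.6 220. ] [ 0.4641 -0.2594  0.0679]
scene red 10 [378.4 139. ] [0.3959 0.4499 0.0832]
scene red 5 [334.8 166.2] [0.4939 0.2613 0.0774]
scene red 9 [326.6 198.1] [0.6303 0.1804 0.0777]
scene blue 326 [ 7.4 11.1] [-0.811  -0.8082  0.224 ]
scene blue 825 [88.4  6.5] [-0.8106 -0.4605  0.2151]
scene blue 96 [383.8  10.6] [-0.6249  0.9689  0.1343]
scene blue 10 [403.8   2.1] [-0.6233  1.0719  0.1622]
scene blue 6 [407.5   0.7] [-0.6221  1.0915  0.1705]
scene blue 4 [411.5   0.5] [-0.6252  1.1142  0.1676]
scene blue 85 [431.8   9.2] [-0.6258  1.2411  0.1142]
scene blue 12 [440.4   2.1] [-0.6262  1.2846  0.144 ]
scene blue 24 [467.5   2. ] [-0.6241  1.4565  0.1341]
scene
[... 5734 characters left out ...]
amber 5 [87.2 88. ] [-0.8178 -0.5553 -0.1836]
scene amber 5 [97.6 87.2] [-0.8105 -0.504  -0.1875]
scene amber 4 [90.8 89. ] [-0.8087 -0.5389 -0.1908]
scene amber 5 [  9.6 109.6] [-0.5208 -0.8661 -0.1113]
scene amber 38 [  2.7 118.4] [-0.5214 -0.9093 -0.148 ]
scene amber 6 [  0.2 132.5] [-0.5239 -0.9444 -0.2207]
scene amber 23 [162.4 194. ] [ 0.4803 -0.2567  0.0682]
scene amber 84 [183.1 202.4] [ 0.5228 -0.2035  0.0573]
scene amber 252 [170.6 226.4] [ 0.6272 -0.2442  0.0684]
scene amber 1087 [475.5 248.1] [0.8838 0.4832 0.0587]
scene amber 15258 [378.  352.5] [ 0.6555  0.5166 -0.7499]
scene amber 181 [506.3 375.7] [ 0.8869  0.8903 -0.7488]
scene amber 6 [201.8 369.7] [ 0.5677 -0.2241 -0.7466]
```

View pics/t_rack.png

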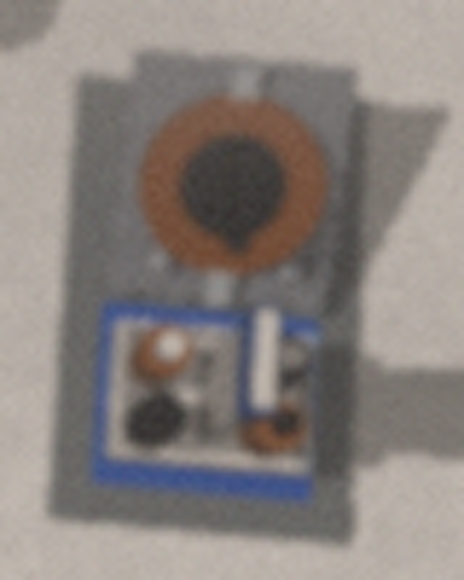

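View pics/s_rack.png

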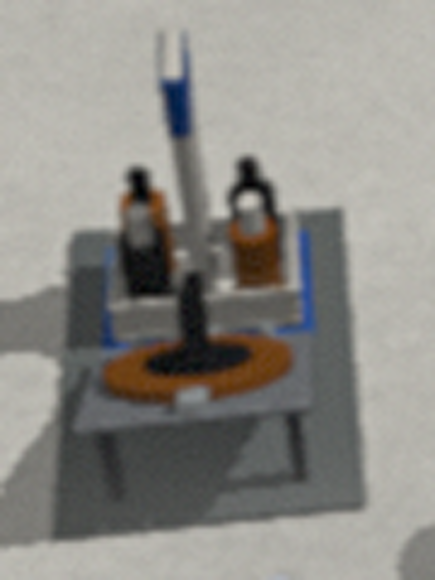

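View pics/t_pod.png

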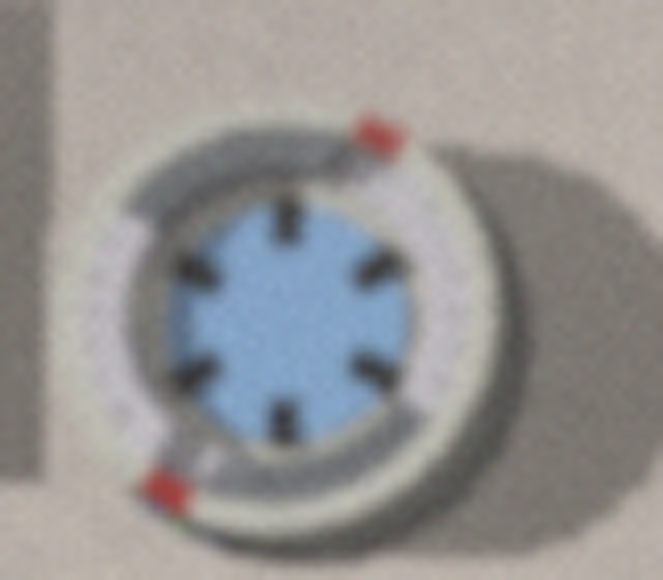

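View pics/s_pod.png

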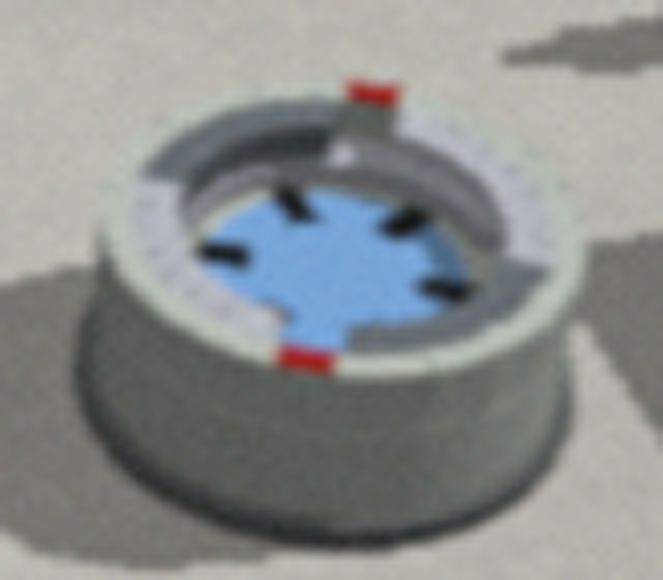

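```bash
python3 - <<'E'
from h import *
t=dict(np.load("top0.npz")); s=dict(np.load("scene0.npz"))
for n,c in (("top",t),("scene",s)):
    X=cloud(c)
    reg=(X[...,0]>.35)&(X[...,0]<.75)&(X[...,1]<-.13)&(X[...,1]>-.36)
    m=reg&(X[...,2]>.11); P=X[m]
    print(n,"handle",len(P),P.min(0).round(4),P.max(0).round(4),np.median(P,0).round(4))
    pm=m&(X[...,2]>.17); print(" top",X[pm].round(4)[:30].tolist())
    q=reg&(abs(X[...,2]-.006)<.004)
    print(" platez", np.median(X[q][:,2]))
    # caddy walls / tray
    # amber disc plane fit
    H,S,V=cv2.split(cv2.cvtColor(c["image"],cv2.COLOR_RGB2HSV))
    a=reg&(H>4)&(H<20)&(S>110)&(V>60)&(X[...,0]>.54)
    A=X[a]; ce=np.median(A,0); u,w,vt=np.linalg.svd(A-A.mean(0)); nrm=vt[2]*np.sign(vt[2,2])
    print(" amber",len(A),A.mean(0).round(4),A.min(0).round(4),A.max(0).round(4),"n",nrm.round(4),np.degrees(np.arccos(nrm[2])),np.degrees(np.arctan2(nrm[1],nrm[0])))
# pod: rim
for n,c in (("top",t),("scene",s)):
    X=cloud(c); d=np.hypot(X[...,0]-.56,X[...,1]-.22)
    m=(d<.11)&(X[...,2]>.068)&(X[...,2]<.09)
    P=X[m]; (cx,cy),r=cv2.minEnclosingCircle(P[:,:2].astype(np.float32)); print(n,"pod rim",cx,cy,r,np.median(P[:,2]))
    H,S,V=cv2.split(cv2.cvtColor(c["image"],cv2.COLOR_RGB2HSV))
    r=((H<8)|(H>170))&(S>90)&(d<.12)
    k,l,st,ce=cv2.connectedComponentsWithStats(r.astype(np.uint8))
    for i in range(1,k):
        if st[i,4]>2:
            p=onplane(c,*ce[i],.0765); print("  red",st[i,4],ce[i],p.round(4),np.nanmedian(X[l==i],0).round(4))
    print("hist z", np.histogram(X[d<.084][:,2],bins=np.arange(0,.1,.004)))
E
```

```text
top handle 163 [ 0.466  -0.2475  0.1103] [ 0.6087 -0.2282  0.1904] [ 0.4923 -0.2338  0.1819]
 top [[0.519, -0.2347, 0.182], [0.5187, -0.2372, 0.1834], [0.5185, -0.24, 0.184], [0.5186, -0.243, 0.1833], [0.516, -0.2344, 0.1825], [0.5152, -0.2363, 0.1869], [0.5153, -0.2394, 0.1858], [0.5152, -0.2423, 0.186], [0.5148, -0.2446, 0.1884], [0.515, -0.2338, 0.1703], [0.5134, -0.2347, 0.1804], [0.5125, -0.2364, 0.186], [0.5122, -0.2389, 0.1875], [0.5123, -0.242, 0.1863], [0.5123, -0.245, 0.1859], [0.51, -0.2338, 0.1838], [0.5098, -0.2365, 0.1848], [0.51, -0.2397, 0.183], [0.5097, -0.2422, 0.1846], [0.5097, -0.2452, 0.1841], [0.5073, -0.2339, 0.1824], [0.5067, -0.2361, 0.1859], [0.5067, -0.239, 0.1856], [0.5059, -0.2408, 0.1904], [0.5065, -0.2446, 0.186], [0.5061, -0.2331, 0.1713], [0.5045, -0.2338, 0.1819], [0.5034, -0.2353, 0.1889], [0.5036, -0.2386, 0.1866], [0.5034, -0.2412, 0.1877]]
 platez 0.004757862932061594
 amber 239 [ 0.5933 -0.2524  0.0506] [ 0.5635 -0.2983  0.0321] [ 0.643  -0.2029  0.0831] n [-0.438   0.0542  0.8974] 26.18611576398835 172.95045237599683
scene handle 192 [ 0.467  -
[... 1545 characters left out ...]
 0.044, 0.048, 0.052, 0.056, 0.06 , 0.064, 0.068,
       0.072, 0.076, 0.08 , 0.084, 0.088, 0.092, 0.096]))
scene pod rim 0.5591661334037781 0.22451189160346985 0.08931173384189606 0.07571168545911419
  red 15 [334.6        165.93333333] [0.4921 0.2608 0.0765] [0.4926 0.2613 0.0774]
  red 16 [326.     198.1875] [0.6284 0.1806 0.0765] [0.6295 0.1799 0.0776]
hist z (array([  2,   3,  40,  61,  40,  41,  56,  42,  42,  48,  50,  58, 226,
       371, 127, 124,  70,  86, 424, 418,  10,   0,   0,   0]), array([0.   , 0.004, 0.008, 0.012, 0.016, 0.02 , 0.024, 0.028, 0.032,
       0.036, 0.04 , 0.044, 0.048, 0.052, 0.056, 0.06 , 0.064, 0.068,
       0.072, 0.076, 0.08 , 0.084, 0.088, 0.092, 0.096]))
```

```bash
python3 - <<'E'
from h import *
t=dict(np.load("top0.npz")); s=dict(np.load("scene0.npz"))
for n,c in (("top",t),("scene",s)):
    X=cloud(c)
    m=(abs(X[...,0]-.49)<.06)&(abs(X[...,1]+.24)<.04)&(X[...,2]>.178)
    P=X[m]; (ce,wh,a)=cv2.minAreaRect(P[:,:2].astype(np.float32)); u,w,vt=np.linalg.svd(P[:,:2]-P[:,:2].mean(0)); 
    print(n,len(P),ce,wh,"pca",P.mean(0).round(4),np.degrees(np.arctan(vt[0,1]/vt[0,0])), P[:,2].mean())
    # pixel version: rect in image -> plane .186
    k,l,st,cc=cv2.connectedComponentsWithStats(m.astype(np.uint8)); 
    ys,xs=np.nonzero(m); Q=onplane(c,xs,ys,.185)[:,:2]; (ce,wh,a)=cv2.minAreaRect(Q.astype(np.float32)); u,w,vt=np.linalg.svd(Q-Q.mean(0)); print("  ray",ce,wh,Q.mean(0),np.degrees(np.arctan(vt[0,1]/vt[0,0])))
# rack plate in top view: dark gray vs table
X=cloud(t); I=t["image"]; g=cv2.cvtColor(I,cv2.COLOR_RGB2GRAY); 
for (u,v) in [(308,165),(306,215),(310,232),(346,232),(349,170),(300,165)]: print((u,v),I[v,u],X[v,u].round(3))
# bystanders
for nm,(u,v) in dict(mug=(265,135),jar=(211,132),primer=(393,229),cast=(397,188),bond=(110,248)).items(): print(nm,X[v,u].round(3))
# corner of rack
for nm,(u,v) in dict(BL=(299,233),BR=(351,238),TR=(352,157),TL=(304,158)).items(): print(nm,onplane(t,u,v,.006).round(3))
E
```

```text
top 94 (0.4925684630870819, -0.23772074282169342) (0.013620230369269848, 0.05275770649313927) pca [ 0.4923 -0.2369  0.1848] -7.398087004843718 0.18484154288108537
  ray (0.49244439601898193, -0.23683463037014008) (0.014264303259551525, 0.052292171865701675) [ 0.49227449 -0.23683087] -7.6983276498651705
scene 69 (0.49286580085754395, -0.2343945950269699) (0.013466496020555496, 0.053336311131715775) pca [ 0.4971 -0.234   0.184 ] -9.133237964640617 0.18395177878698996
  ray (0.4981159567832947, -0.23452137410640717) (0.013209927827119827, 0.05747348815202713) [ 0.49863992 -0.2340494 ] -7.511890654979613
(308, 165) [110 109 105] [ 0.659 -0.189  0.004]
(306, 215) [ 83  90 116] [ 0.489 -0.175  0.006]
(310, 232) [101 101  98] [ 0.433 -0.186  0.004]
(346, 232) [108 108 104] [ 0.43  -0.304  0.002]
(349, 170) [105 101 102] [ 0.625 -0.312  0.063]
(300, 165) [179 170 161] [ 0.661 -0.163 -0.003]
mug [ 0.768 -0.046  0.002]
jar [0.759 0.131 0.073]
primer [ 0.433 -0.44   0.056]
cast [ 0.571 -0.478  0.02 ]
bond [0.391 0.441 0.075]
BL [ 0.43  -0.149  0.006]
BR [ 0.41  -0.318  0.006]
TR [ 0.683 -0.34   0.006]
TL [ 0.683 -0.177  0.006]
```

>>> move_arm(deltas=[{"ty": -14.2, "tz": -36.5}, {"ty": -14.2, "tz": -36.5}, {"ty": -14.2, "tz": -36.5}, {"ty": -14.2, "tz": -36.5}, {"ty": -14.2, "tz": -36.5}, {"ty": -14.2, "tz": -36.5}, {"ty": -14.2, "tz": -36.5}, {"ty": -14.2, "tz": -36.5}, {"ty": -14.2, "tz": -36.5}, {"ty": -14.2, "tz": -36.5}])

```text
$.deltas[0]: bad value
```

>>> move_arm(deltas=[{"wx": 0.131}, {"wx": 0.131}, {"wx": 0.131}, {"wx": 0.131}, {}])

```text
$.deltas[0]: bad value
```

>>> move_arm(deltas=[{"wx": 0, "wy": 0, "wz": 0, "tx": 0, "ty": -14.2, "tz": -36.5, "fingers": 0}, {"wx": 0, "wy": 0, "wz": 0, "tx": 0, "ty": -14.2, "tz": -36.5, "fingers": 0}, {"wx": 0, "wy": 0, "wz": 0, "tx": 0, "ty": -14.2, "tz": -36.5, "fingers": 0}, {"wx": 0, "wy": 0, "wz": 0, "tx": 0, "ty": -14.2, "tz": -36.5, "fingers": 0}, {"wx": 0, "wy": 0, "wz": 0, "tx": 0, "ty": -14.2, "tz": -36.5, "fingers": 0}, {"wx": 0, "wy": 0, "wz": 0, "tx": 0, "ty": -14.2, "tz": -36.5, "fingers": 0}, {"wx": 0, "wy": 0, "wz": 0, "tx": 0, "ty": -14.2, "tz": -36.5, "fingers": 0}, {"wx": 0, "wy": 0, "wz": 0, "tx": 0, "ty": -14.2, "tz": -36.5, "fingers": 0}, {"wx": 0, "wy": 0, "wz": 0, "tx": 0, "ty": -14.2, "tz": -36.5, "fingers": 0}, {"wx": 0, "wy": 0, "wz": 0, "tx": 0, "ty": -14.2, "tz": -36.5, "fingers": 0}])

```text
time_s: 1.15
tcp_pos: [0.4944, -0.2355, 0.242]
ee_rot: [[-0.001, 0.384, -0.924], [0.0, -0.924, -0.384], [-1.0, -0.0, 0.0]]
force: [1.2, -0.4, 0.0]
finger_gap: 1.005
```

>>> move_arm(deltas=[{"wx": 0.131, "wy": 0, "wz": 0, "tx": 0, "ty": 0, "tz": 0, "fingers": 0}, {"wx": 0.131, "wy": 0, "wz": 0, "tx": 0, "ty": 0, "tz": 0, "fingers": 0}, {"wx": 0.131, "wy": 0, "wz": 0, "tx": 0, "ty": 0, "tz": 0, "fingers": 0}, {"wx": 0.131, "wy": 0, "wz": 0, "tx": 0, "ty": 0, "tz": 0, "fingers": 0}, {"wx": 0, "wy": 0, "wz": 0, "tx": 0, "ty": 0, "tz": 0, "fingers": 0}])

```text
time_s: 1.65
tcp_pos: [0.4934, -0.2366, 0.2419]
ee_rot: [[-0.001, -0.129, -0.992], [0.0, -0.992, 0.129], [-1.0, -0.0, 0.001]]
force: [-0.5, -0.4, 0.2]
finger_gap: 0.995
```

```bash
python3 - <<'E'
from h import *
c=capture("wrist"); np.savez("w1.npz",**c); cv2.imwrite("pics/w1.png",c["image"][:,:,::-1])
X=wcloud(c); m=(abs(X[...,0]-.49)<.06)&(abs(X[...,1]+.24)<.04)&(X[...,2]>.17)&(X[...,2]<.2)
P=X[m]; print(len(P)); print(cv2.minAreaRect(P[:,:2].astype(np.float32)),P.mean(0))
E
```

```text
1401
((0.48998475074768066, -0.2368078976869583), (0.013639929704368114, 0.053727276623249054), 84.05536651611328) [ 0.49364897 -0.23726417  0.18362944]
```

View pics/w1.png

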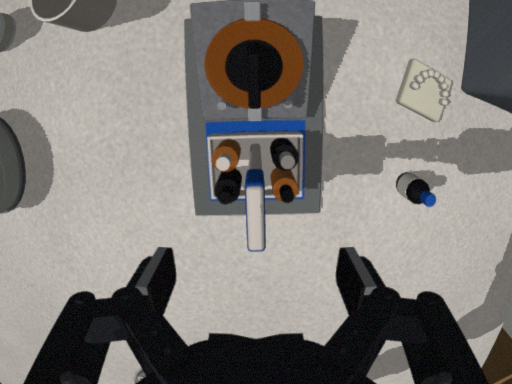

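>>> move_arm(deltas=[{"wx": 0, "wy": 0, "wz": 0, "tx": 30, "ty": 0, "tz": 0, "fingers": 0}, {"wx": 0, "wy": 0, "wz": 0, "tx": 30, "ty": 0, "tz": 0, "fingers": 0}, {"wx": 0, "wy": 0, "wz": 0, "tx": 24, "ty": 0, "tz": 0, "fingers": 0}, {"wx": 0, "wy": 0, "wz": 0, "tx": 0, "ty": 0, "tz": 0, "fingers": 0.5}, {"wx": 0, "wy": 0, "wz": 0, "tx": 0, "ty": 0, "tz": 0, "fingers": 1}, {"wx": 0, "wy": 0, "wz": 0, "tx": 0, "ty": 0, "tz": 0, "fingers": 1}, {"wx": 0, "wy": 0, "wz": 0, "tx": 0, "ty": 0, "tz": 0, "fingers": 1}, {"wx": 0, "wy": 0, "wz": 0, "tx": 0, "ty": 0, "tz": 0, "fingers": 1}], grip_force=60)

```text
time_s: 2.5
tcp_pos: [0.4944, -0.237, 0.1596]
ee_rot: [[0.002, -0.129, -0.992], [-0.001, -0.992, 0.129], [-1.0, 0.001, -0.002]]
force: [-0.4, 2.2, 3.7]
finger_gap: 0.142
```

>>> move_arm(deltas=[{"wx": 0, "wy": 0, "wz": 0, "tx": -10, "ty": 0, "tz": 0, "fingers": 1}, {"wx": 0, "wy": 0, "wz": 0, "tx": -30, "ty": 0, "tz": 0, "fingers": 1}, {"wx": 0, "wy": 0, "wz": 0, "tx": 0, "ty": 7, "tz": 12, "fingers": 1}, {"wx": 0, "wy": 0, "wz": 0, "tx": 0, "ty": 16, "tz": 27, "fingers": 1}, {"wx": 0, "wy": 0, "wz": 0, "tx": 0, "ty": 16, "tz": 27, "fingers": 1}, {"wx": 0, "wy": 0, "wz": 0, "tx": 0, "ty": 16, "tz": 27, "fingers": 1}, {"wx": 0, "wy": 0, "wz": 0, "tx": 0, "ty": 16, "tz": 27, "fingers": 1}, {"wx": 0, "wy": 0, "wz": 0, "tx": 0, "ty": 16, "tz": 27, "fingers": 1}, {"wx": 0, "wy": 0, "wz": 0, "tx": 0, "ty": 16, "tz": 27, "fingers": 1}, {"wx": 0, "wy": 0, "wz": 0, "tx": 0, "ty": 16, "tz": 24, "fingers": 1}])

```text
time_s: 3.5
tcp_pos: [0.2783, -0.3289, 0.1971]
ee_rot: [[-0.002, -0.131, -0.991], [0.001, -0.991, 0.131], [-1.0, -0.001, 0.002]]
force: [-0.2, -1.2, -4.7]
finger_gap: 0.134
```

>>> move_arm(deltas=[{"wx": 0, "wy": 0, "wz": 0, "tx": 0, "ty": 0, "tz": 0, "fingers": 1}, {"wx": 0, "wy": 0, "wz": 0, "tx": 20, "ty": 0, "tz": 0, "fingers": 1}, {"wx": 0, "wy": 0, "wz": 0, "tx": 15, "ty": 0, "tz": 0, "fingers": 1}, {"wx": 0, "wy": 0, "wz": 0, "tx": 5, "ty": 0, "tz": 0, "fingers": 1}, {"wx": 0, "wy": 0, "wz": 0, "tx": 0, "ty": 0, "tz": 0, "fingers": 1}, {"wx": 0, "wy": 0, "wz": 0, "tx": 0, "ty": 0, "tz": 0, "fingers": 1}])

```text
time_s: 4.1
tcp_pos: [0.282, -0.3292, 0.1586]
ee_rot: [[0.0, -0.13, -0.992], [-0.001, -0.992, 0.13], [-1.0, 0.001, -0.001]]
force: [0.5, -1.3, -4.5]
finger_gap: 0.13
```

Not yet down (force −4.5 = weight). Lower the rest.

>>> move_arm(deltas=[{"wx": 0, "wy": 0, "wz": 0, "tx": 3, "ty": 0, "tz": 0, "fingers": 1}, {"wx": 0, "wy": 0, "wz": 0, "tx": 2, "ty": 0, "tz": 0, "fingers": 1}, {"wx": 0, "wy": 0, "wz": 0, "tx": 1, "ty": 0, "tz": 0, "fingers": 1}, {"wx": 0, "wy": 0, "wz": 0, "tx": 0, "ty": 0, "tz": 0, "fingers": 1}])

```text
time_s: 4.5
tcp_pos: [0.2822, -0.3294, 0.1536]
ee_rot: [[0.001, -0.13, -0.992], [-0.001, -0.992, 0.13], [-1.0, 0.001, -0.001]]
force: [-2.1, 1.9, 4.7]
finger_gap: 0.136
```

>>> move_arm(deltas=[{"wx": 0, "wy": 0, "wz": 0, "tx": 0, "ty": 0, "tz": 0, "fingers": 0.5}, {"wx": 0, "wy": 0, "wz": 0, "tx": 0, "ty": 0, "tz": 0, "fingers": 0}, {"wx": 0, "wy": 0, "wz": 0, "tx": 0, "ty": 0, "tz": 0, "fingers": 0}, {"wx": 0, "wy": 0, "wz": 0, "tx": -20, "ty": 0, "tz": 0, "fingers": 0}, {"wx": 0, "wy": 0, "wz": 0, "tx": -40, "ty": 0, "tz": 0, "fingers": 0}, {"wx": 0, "wy": 0, "wz": 0, "tx": -40, "ty": 0, "tz": 0, "fingers": 0}, {"wx": 0, "wy": 0, "wz": 0, "tx": 0, "ty": 0, "tz": 0, "fingers": 0}])

```text
time_s: 5.2
tcp_pos: [0.2846, -0.332, 0.2579]
ee_rot: [[0.009, -0.13, -0.992], [-0.009, -0.992, 0.13], [-1.0, 0.008, -0.01]]
force: [0.2, -0.5, 0.8]
finger_gap: 1.002
```

```bash
python3 - <<'E'
from h import *
for n in ("top","scene"):
    c=capture(n); np.savez(n+"2.npz",**c)
    X=cloud(c); H,S,V=cv2.split(cv2.cvtColor(c["image"],cv2.COLOR_RGB2HSV))
    reg=(X[...,0]>.53)&(X[...,0]<.70)&(X[...,1]<-.17)&(X[...,1]>-.34)&(X[...,2]>.015)
    a=reg&(H>4)&(H<20)&(S>110)&(V>60)
    A=X[a]; A=A[A[:,2]>.02]
    mu=A.mean(0)
    for _ in range(3):
        u,w,vt=np.linalg.svd(A-mu,full_matrices=False); nrm=vt[2]*np.sign(vt[2,2]); r=(A-mu)@nrm; k=abs(r)<.004; A=A[k]; mu=A.mean(0)
    print(n,"disc top",len(A),mu.round(4),nrm.round(4),np.degrees(np.arccos(nrm[2])),np.degrees(np.arctan2(-nrm[1],-nrm[0])))
    e1=np.array([-nrm[0],-nrm[1],0]);e1/=np.linalg.norm(e1); ex=e1-nrm*(e1@nrm); ex/=np.linalg.norm(ex); ey=np.cross(nrm,ex)
    Q=np.stack([(A-mu)@ex,(A-mu)@ey],-1).astype(np.float32); cc,r=cv2.minEnclosingCircle(Q); print("  circle",cc,r, (mu+ex*cc[0]+ey*cc[1]).round(4))
    # blade: above disc by 12..50
    h=(X-mu)@nrm; rr=np.linalg.norm((X-mu)-h[...,None]*nrm,axis=-1)
    b=(h>.02)&(h<.055)&(rr<.07); B=X[b]; bx=(B-mu)@ex; by=(B-mu)@ey; bh=(B-mu)@nrm
    print("  blade",len(B),B.mean(0).round(4),"x",np.percentile(bx,[2,98]).round(4),"y",np.percentile(by,[2,50,98]).round(4),"h",np.percentile(bh,[2,98]).round(4))
    if len(B)>5:
        tp=bh>.035; print("  top",tp.sum(),B[tp].mean(0).round(4), np.percentile(bx[tp],[2,98]).round(4),"y",np.percentile(by[tp],[2,50,98]).round(4), np.degrees(np.polyfit(bx[tp],by[tp],1)[0]))
E
```

```text
top disc top 194 [ 0.5923 -0.2525  0.0502] [-0.4473  0.0373  0.8936] 26.672025152724427 -4.768354536096826
  circle (0.013589355163276196, 0.0031330317724496126) 0.04782463610172272 [ 0.6047 -0.2503  0.0563]
  blade 88 [ 0.5905 -0.2479  0.0953] x [-0.0098  0.0446] y [-0.0026  0.0051  0.0095] h [0.0242 0.0489]
  top 74 [ 0.5883 -0.2483  0.0968] [-0.0102  0.0433] y [-0.0027  0.004   0.0095] -0.3046293837431332
scene disc top 242 [ 0.6203 -0.2489  0.0647] [-0.4174  0.0447  0.9076] 24.818529367923304 -6.116033932192385
  circle (-0.01409203838557005, -0.0014585490571334958) 0.05295947194099426 [ 0.6074 -0.249   0.0588]
  blade 78 [ 0.6026 -0.2456  0.0961] x [-0.0391  0.0123] y [-0.0055  0.0015  0.0063] h [0.0209 0.0455]
  top 44 [ 0.5952 -0.2452  0.0995] [-0.0415  0.0121] y [-0.0048  0.0008  0.0064] -1.9877587156502823
```

>>> move_arm(deltas=[{"wx": 0, "wy": 0, "wz": 0, "tx": 0, "ty": -20, "tz": -37, "fingers": 0}, {"wx": 0, "wy": 0, "wz": 0, "tx": 0, "ty": -20, "tz": -37, "fingers": 0}, {"wx": 0, "wy": 0, "wz": 0, "tx": 0, "ty": -20, "tz": -37, "fingers": 0}, {"wx": 0, "wy": 0, "wz": 0, "tx": 0, "ty": -20, "tz": -37, "fingers": 0}, {"wx": 0, "wy": 0, "wz": 0, "tx": 0, "ty": -20, "tz": -37, "fingers": 0}, {"wx": 0, "wy": 0, "wz": 0, "tx": 0, "ty": -20, "tz": -37, "fingers": 0}, {"wx": -0.1425, "wy": 0, "wz": 0, "tx": 0, "ty": 0, "tz": 0, "fingers": 0}, {"wx": -0.1425, "wy": 0, "wz": 0, "tx": 0, "ty": 0, "tz": 0, "fingers": 0}, {"wx": -0.1425, "wy": 0, "wz": 0, "tx": 0, "ty": 0, "tz": 0, "fingers": 0}, {"wx": -0.1425, "wy": 0, "wz": 0, "tx": 0, "ty": 0, "tz": 0, "fingers": 0}])

```text
time_s: 6.3
tcp_pos: [0.5167, -0.2383, 0.2498]
ee_rot: [[-0.004, 0.432, -0.902], [0.002, -0.902, -0.432], [-1.0, -0.003, 0.003]]
force: [0.1, -0.5, 0.3]
finger_gap: 1.0
```

>>> move_arm(deltas=[{"wx": -0.1425, "wy": 0, "wz": 0, "tx": 0, "ty": 0, "tz": 0, "fingers": 0}, {"wx": -0.1425, "wy": 0, "wz": 0, "tx": 0, "ty": 0, "tz": 0, "fingers": 0}, {"wx": -0.1425, "wy": 0, "wz": 0, "tx": 0, "ty": 0, "tz": 0, "fingers": 0}, {"wx": -0.1425, "wy": 0, "wz": 0, "tx": 0, "ty": 0, "tz": 0, "fingers": 0}, {"wx": -0.1425, "wy": 0, "wz": 0, "tx": 0, "ty": 0, "tz": 0, "fingers": 0}, {"wx": -0.1425, "wy": 0, "wz": 0, "tx": 0, "ty": 0, "tz": 0, "fingers": 0}, {"wx": -0.1425, "wy": 0, "wz": 0, "tx": 0, "ty": 0, "tz": 0, "fingers": 0}, {"wx": -0.1425, "wy": 0, "wz": 0, "tx": 0, "ty": 0, "tz": 0, "fingers": 0}, {"wx": -0.1425, "wy": 0, "wz": 0, "tx": 0, "ty": 0, "tz": 0, "fingers": 0}])

```text
time_s: 7.2
tcp_pos: [0.5166, -0.2384, 0.25]
ee_rot: [[-0.004, 0.988, 0.157], [0.002, 0.157, -0.988], [-1.0, -0.003, -0.002]]
force: [0.1, -0.2, -0.3]
finger_gap: 0.998
```

>>> move_arm(deltas=[{"wx": -0.1425, "wy": 0, "wz": 0, "tx": 0, "ty": 0, "tz": 0, "fingers": 0}, {"wx": -0.1425, "wy": 0, "wz": 0, "tx": 0, "ty": 0, "tz": 0, "fingers": 0}, {"wx": -0.1425, "wy": 0, "wz": 0, "tx": 0, "ty": 0, "tz": 0, "fingers": 0}, {"wx": -0.1425, "wy": 0, "wz": 0, "tx": 0, "ty": 0, "tz": 0, "fingers": 0}, {"wx": -0.1425, "wy": 0, "wz": 0, "tx": 0, "ty": 0, "tz": 0, "fingers": 0}, {"wx": -0.1425, "wy": 0, "wz": 0, "tx": 0, "ty": 0, "tz": 0, "fingers": 0}, {"wx": -0.1425, "wy": 0, "wz": 0, "tx": 0, "ty": 0, "tz": 0, "fingers": 0}, {"wx": -0.1425, "wy": 0, "wz": 0, "tx": 0, "ty": 0, "tz": 0, "fingers": 0}, {"wx": -0.1425, "wy": 0, "wz": 0, "tx": 0, "ty": 0, "tz": 0, "fingers": 0}, {"wx": 0, "wy": 0, "wz": 0, "tx": 0, "ty": 0, "tz": 0, "fingers": 0}])

```text
time_s: 8.2
tcp_pos: [0.5167, -0.2385, 0.2502]
ee_rot: [[-0.003, 0.136, 0.991], [0.002, 0.991, -0.136], [-1.0, 0.002, -0.003]]
force: [-0.3, -0.1, -0.5]
finger_gap: 1.002
```

>>> move_arm(deltas=[{"wx": 0, "wy": -0.1135, "wz": 0, "tx": 0, "ty": 0, "tz": 0, "fingers": 0}, {"wx": 0, "wy": -0.1135, "wz": 0, "tx": 0, "ty": 0, "tz": 0, "fingers": 0}, {"wx": 0, "wy": -0.1135, "wz": 0, "tx": 0, "ty": 0, "tz": 0, "fingers": 0}, {"wx": 0, "wy": -0.1135, "wz": 0, "tx": 0, "ty": 0, "tz": 0, "fingers": 0}, {"wx": 0, "wy": 0, "wz": 0, "tx": 0, "ty": 0, "tz": 0, "fingers": 0}])

```text
time_s: 8.7
tcp_pos: [0.5107, -0.2384, 0.2466]
ee_rot: [[0.424, 0.143, 0.894], [-0.059, 0.99, -0.131], [-0.904, 0.002, 0.428]]
force: [-0.4, 0.2, -0.1]
finger_gap: 1.0
```

```bash
python3 - <<'E'
from h import *
c=capture("wrist"); np.savez("w3.npz",**c); cv2.imwrite("pics/w3.png",c["image"][:,:,::-1])
o=env.get_obs(); print(o["joint_pos"].round(1),o["tcp_pos"].round(4),o["ee_rot"].round(4).tolist())
E
```

```text
[ 73.1   7.6 -48.3 106.   -3.   44.5 109.8] [ 0.5139 -0.2391  0.2495] [[0.4279, 0.1418, 0.8926], [-0.06, 0.9899, -0.1285], [-0.9018, 0.0015, 0.4321]]
```

View pics/w3.png

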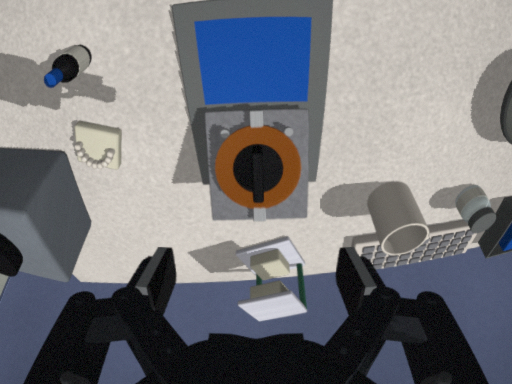

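```bash
cat > g.py <<'E'
from h import *
def guard(c,pr=True):
    X=wcloud(c); H,S,V=cv2.split(cv2.cvtColor(c["image"],cv2.COLOR_RGB2HSV))
    reg=(X[...,0]>.53)&(X[...,0]<.70)&(X[...,1]<-.17)&(X[...,1]>-.34)&(X[...,2]>.015)
    a=reg&(H>4)&(H<20)&(S>110)&(V>50)
    A=X[a]; mu=A.mean(0)
    for _ in range(4):
        u,w,vt=np.linalg.svd(A-mu,full_matrices=False); nrm=vt[2]*np.sign(vt[2,2]); k=abs((A-mu)@nrm)<.004; A=A[k]; mu=A.mean(0)
    print("disc top",len(A),nrm.round(4),np.degrees(np.arccos(nrm[2])).round(2),np.degrees(np.arctan2(-nrm[1],-nrm[0])).round(2))
    ex=np.array([-nrm[0],-nrm[1],0]); ex-=nrm*(ex@nrm); ex/=np.linalg.norm(ex); ey=np.cross(nrm,ex)
    Q=np.stack([(A-mu)@ex,(A-mu)@ey],-1).astype(np.float32); cc,r=cv2.minEnclosingCircle(Q)
    cen=mu+ex*cc[0]+ey*cc[1]; print(" circle r",r,cen.round(4))
    # ray-cast outer contour of amber on plane
    m=cv2.morphologyEx(a.astype(np.uint8),cv2.MORPH_CLOSE,np.ones((3,3))); cn=max(cv2.findContours(m,cv2.RETR_EXTERNAL,cv2.CHAIN_APPROX_NONE)[0],key=cv2.contourArea)[:,0].astype(float)
    D=wray(c,cn[:,0],cn[:,1])@c["R"]; o=-c["R"].T@c["t"]; s=((mu-o)@nrm)/(D@nrm); P=o+D*s[:,None]
    q=np.stack([(P-mu)@ex,(P-mu)@ey],-1)
    # circle LSQ
    for _ in range(4):
        M=np.c_[2*q,np.ones(len(q))]; z=np.linalg.lstsq(M,(q**2).sum(1),rcond=None)[0]; R=np.sqrt(z[2]+z[0]**2+z[1]**2); res=np.hypot(*(q-z[:2]).T)-R; q=q[abs(res)<.003]
    cen2=mu+ex*z[0]+ey*z[1]; print(" contour circle R",R.round(4),cen2.round(4))
    h=(X-cen2)@nrm; d=X-cen2-h[...,None]*nrm; rr=np.linalg.norm(d,axis=-1)
    b=(h>.036)&(h<.056)&(rr<.05); B=X[b]; bx=(B-cen2)@ex; by=(B-cen2)@ey; bh=(B-cen2)@nrm
    print(" blade top",len(B),"h",np.median(bh).round(4),"x",np.percentile(bx,[2,98]).round(4),"y",np.percentile(by,[2,50,98]).round(4),"slope",np.degrees(np.polyfit(bx,by,1)[0]).round(2))
    return cen2,nrm,ex,ey
E
python3 - <<'E'
from g import *
c=dict(np.load("w3.npz")); cen,n,ex,ey=guard(c)
# bay
X=wcloud(c); H,S,V=cv2.split(cv2.cvtColor(c["image"],cv2.COLOR_RGB2HSV)); m=((H>105)&(H<125)&(S>150)&(X[...,0]>.38)&(X[...,0]<.6)&(X[...,1]<-.13)&(X[...,1]>-.35)&(X[...,2]<.02)).astype(np.uint8)
cn=max(cv2.findContours(m,cv2.RETR_EXTERNAL,cv2.CHAIN_APPROX_NONE)[0],key=cv2.contourArea)[:,0].astype(float)
P=onplane(c,cn[:,0],cn[:,1],.006,True); print("bay",cv2.minAreaRect(P[:,:2].astype(np.float32)),np.median(X[m>0][:,2]))
E
```

```text
disc top 3613 [-0.4372  0.0493  0.898 ] 26.1 -6.43
 circle r 0.05192980915307999 [ 0.6035 -0.2501  0.0561]
 contour circle R 0.0507 [ 0.6034 -0.2503  0.0561]
 blade top 583 h 0.0445 x [-0.0274  0.0256] y [-0.0056  0.0003  0.0059] slope 0.37
bay ((0.4898613393306732, -0.2378002256155014), (0.12353803962469101, 0.10340825468301773), 83.68048858642578) 0.0055398915391206335
```

```bash
cat > mv.py <<'E'
from h import *
from scipy.spatial.transform import Rotation as Ro
def delta(pos,Rt,o=None):
    o=o or env.get_obs(); R=o["ee_rot"]; 
    t=R.T@(np.array(pos)-o["tcp_pos"])*1000; w=Ro.from_matrix(R.T@Rt).as_rotvec()
    print("pos",o["tcp_pos"].round(4),"t mm",t.round(1),"w",w.round(4),"len",np.linalg.norm(t).round(1),"t",o["time_s"])
def frame(x,yaz):
    y=np.array([np.cos(np.radians(yaz)),np.sin(np.radians(yaz)),0]); x=np.array(x)/np.linalg.norm(x); y-=x*(x@y); y/=np.linalg.norm(y); return np.c_[x,y,np.cross(x,y)]
E
python3 - <<'E'
from mv import *
a=np.radians(26);b=np.radians(-6.4); n=np.array([-np.sin(a)*np.cos(b),-np.sin(a)*np.sin(b),np.cos(a)])
G=np.array([.6034,-.2503,.0561])+.020*n; Rt=frame(-n,83.6)
print(Rt.round(3).tolist(),G.round(4))
delta(G+.06*n,Rt)
E
```

```text
[[0.436, 0.111, 0.893], [-0.049, 0.994, -0.1], [-0.899, 0.0, 0.438]] [ 0.5947 -0.2493  0.0741]
pos [ 0.5139 -0.2391  0.2495] t mm [133.4   0.4  -2.8] w [-0.0281 -0.0069  0.012 ] len 133.4 t 8.75
```

>>> move_arm(deltas=[{"wx": -0.028, "wy": -0.007, "wz": 0.012, "tx": 0, "ty": 0, "tz": 0, "fingers": 0}, {"wx": 0, "wy": 0, "wz": 0, "tx": 33, "ty": 0, "tz": -1, "fingers": 0}, {"wx": 0, "wy": 0, "wz": 0, "tx": 40, "ty": 0, "tz": -1, "fingers": 0.2}, {"wx": 0, "wy": 0, "wz": 0, "tx": 40, "ty": 0, "tz": -1, "fingers": 0.3}, {"wx": 0, "wy": 0, "wz": 0, "tx": 20, "ty": 0, "tz": 0, "fingers": 0.3}, {"wx": 0, "wy": 0, "wz": 0, "tx": 0, "ty": 0, "tz": 0, "fingers": 0.3}, {"wx": 0, "wy": 0, "wz": 0, "tx": 0, "ty": 0, "tz": 0, "fingers": 0.3}])

```text
time_s: 9.45
tcp_pos: [0.5759, -0.2444, 0.1326]
ee_rot: [[0.443, 0.105, 0.89], [-0.047, 0.994, -0.094], [-0.895, -0.0, 0.446]]
force: [-0.1, -0.8, 0.4]
finger_gap: 0.7
```

```bash
python3 - <<'E'
from mv import *; from g import guard
c=capture("wrist"); np.savez("w4.npz",**c); cv2.imwrite("pics/w4.png",c["image"][:,:,::-1])
cen,n,ex,ey=guard(c)
a=np.radians(26);b=np.radians(-6.4); n=np.array([-np.sin(a)*np.cos(b),-np.sin(a)*np.sin(b),np.cos(a)])
Rt=frame(-n,83.6)
delta(cen+.020*n,Rt); delta(np.array([.6034,-.2503,.0561])+.020*n,Rt)
E
```

```text
disc top 8316 [-0.4346  0.0485  0.8993] 25.93 -6.37
 circle r 0.05196252465248108 [ 0.6036 -0.2498  0.056 ]
 contour circle R 0.0076 [ 0.642  -0.2546  0.0749]
 blade top 871 h 0.0447 x [-0.0492 -0.0171] y [-0.0055  0.0003  0.006 ] slope 0.22
pos [ 0.5758 -0.245   0.1335] t mm [62.4 -2.4 33.8] w [ 0.0059  0.0097 -0.001 ] len 70.9 t 9.5
pos [ 0.5758 -0.245   0.1335] t mm [61.8 -2.2 -9.4] w [ 0.0059  0.0097 -0.001 ] len 62.5 t 9.5
```

View pics/w4.png

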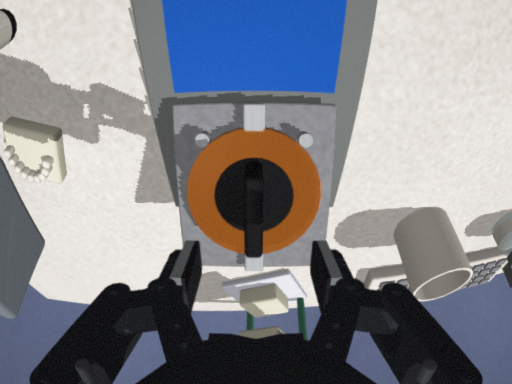

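>>> move_arm(deltas=[{"wx": 0.006, "wy": 0.01, "wz": 0, "tx": 0, "ty": -2, "tz": -9.4, "fingers": 0.3}, {"wx": 0, "wy": 0, "wz": 0, "tx": 20, "ty": 0, "tz": 0, "fingers": 0.3}, {"wx": 0, "wy": 0, "wz": 0, "tx": 20, "ty": 0, "tz": 0, "fingers": 0.3}, {"wx": 0, "wy": 0, "wz": 0, "tx": 15, "ty": 0, "tz": 0, "fingers": 0.3}, {"wx": 0, "wy": 0, "wz": 0, "tx": 6, "ty": 0, "tz": 0, "fingers": 0.3}, {"wx": 0, "wy": 0, "wz": 0, "tx": 0, "ty": 0, "tz": 0, "fingers": 0.3}, {"wx": 0, "wy": 0, "wz": 0, "tx": 0, "ty": 0, "tz": 0, "fingers": 0.3}])

```text
time_s: 10.2
tcp_pos: [0.5917, -0.2496, 0.0739]
ee_rot: [[0.434, 0.112, 0.894], [-0.049, 0.994, -0.101], [-0.899, 0.0, 0.437]]
force: [0.3, 0.0, 0.1]
finger_gap: 0.702
```

```bash
python3 - <<'E'
from mv import *
c=capture("wrist"); np.savez("w5.npz",**c); cv2.imwrite("pics/w5.png",c["image"][:,:,::-1])
a=np.radians(26);b=np.radians(-6.4); n=np.array([-np.sin(a)*np.cos(b),-np.sin(a)*np.sin(b),np.cos(a)])
Rt=frame(-n,83.6)
delta(np.array([.6035,-.2501,.0561])+.020*n,Rt)
E
```

```text
pos [ 0.5918 -0.2495  0.074 ] t mm [1.3 0.8 2.7] w [-0.0006 -0.0012  0.0001] len 3.0 t 10.25
```

View pics/w5.png

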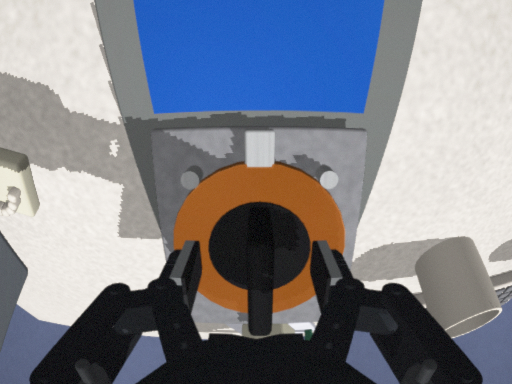

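>>> move_arm(deltas=[{"wx": 0, "wy": 0, "wz": 0, "tx": 1, "ty": 0.7, "tz": 2.6, "fingers": 0.4}, {"wx": 0, "wy": 0, "wz": 0, "tx": 0, "ty": 0, "tz": 0, "fingers": 0.7}, {"wx": 0, "wy": 0, "wz": 0, "tx": 0, "ty": 0, "tz": 0, "fingers": 1}, {"wx": 0, "wy": 0, "wz": 0, "tx": 0, "ty": 0, "tz": 0, "fingers": 1}, {"wx": 0, "wy": 0, "wz": 0, "tx": 0, "ty": 0, "tz": 0, "fingers": 1}, {"wx": 0, "wy": 0, "wz": 0, "tx": 0, "ty": 0, "tz": 0, "fingers": 1}], grip_force=80)

```text
time_s: 10.85
tcp_pos: [0.5946, -0.2486, 0.0734]
ee_rot: [[0.434, 0.111, 0.894], [-0.048, 0.994, -0.101], [-0.9, 0.001, 0.436]]
force: [-2.1, 0.9, 3.7]
finger_gap: 0.127
```

>>> move_arm(deltas=[{"wx": 0, "wy": 0, "wz": 0, "tx": -8, "ty": 0, "tz": 0, "fingers": 1}, {"wx": 0, "wy": 0, "wz": 0, "tx": -15, "ty": 0, "tz": 0, "fingers": 1}, {"wx": 0, "wy": 0, "wz": 0, "tx": -30, "ty": 0, "tz": 0, "fingers": 1}, {"wx": 0, "wy": 0, "wz": 0, "tx": -40, "ty": 0, "tz": 0, "fingers": 1}, {"wx": 0, "wy": 0, "wz": 0, "tx": -40, "ty": 0, "tz": 0, "fingers": 1}, {"wx": 0, "wy": 0.1135, "wz": 0, "tx": 0, "ty": 0, "tz": 0, "fingers": 1}, {"wx": 0, "wy": 0.1135, "wz": 0, "tx": 0, "ty": 0, "tz": 0, "fingers": 1}, {"wx": 0, "wy": 0.1135, "wz": 0, "tx": 0, "ty": 0, "tz": 0, "fingers": 1}, {"wx": 0, "wy": 0.1135, "wz": 0, "tx": 0, "ty": 0, "tz": 0, "fingers": 1}, {"wx": 0, "wy": 0, "wz": 0, "tx": 0, "ty": 0, "tz": 0, "fingers": 1}])

```text
time_s: 11.85
tcp_pos: [0.5387, -0.2413, 0.1912]
ee_rot: [[-0.004, 0.11, 0.994], [0.005, 0.994, -0.109], [-1.0, 0.004, -0.004]]
force: [0.1, 0.1, -1.7]
finger_gap: 0.133
```

```bash
python3 - <<'E'
from mv import *
for n in ("wrist","scene"):
    c=capture(n); np.savez(n+"6.npz",**c)
    if n=="wrist": cv2.imwrite("pics/w6.png",c["image"][:,:,::-1])
    else: crop(c,110,90,300,240,"s6.png")
o=env.get_obs(); print(o["tcp_pos"].round(4),o["ee_rot"].round(4).tolist(),o["joint_pos"].round(1))
delta([.5607,.2205,.20],frame([0,0,-1],59.7))
E
```

```text
[ 0.5365 -0.2417  0.1917] [[-0.0033, 0.1105, 0.9939], [0.0028, 0.9939, -0.1105], [-1.0, 0.0024, -0.0036]] [ 49.2  29.4 -39.6  83.6  18.9  74.1  91.6]
pos [ 0.5365 -0.2417  0.1917] t mm [ -7.1 462.1 -27. ] w [ 0.4181 -0.0041 -0.0016] len 462.9 t 11.95
```

View pics/w6.png

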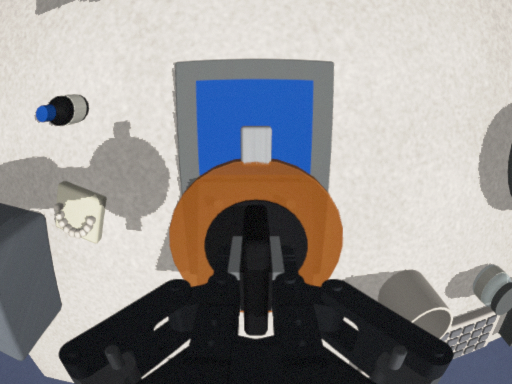

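View pics/s6.png

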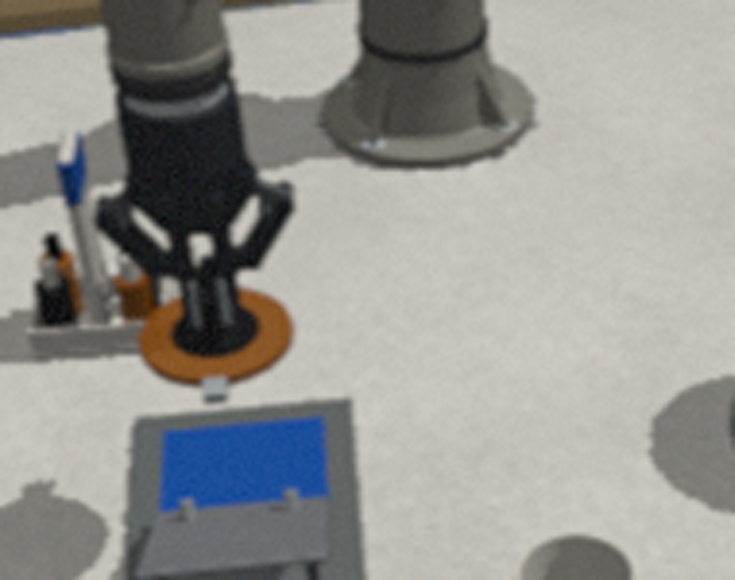

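>>> move_arm(deltas=[{"wx": 0, "wy": 0, "wz": 0, "tx": -2, "ty": 20, "tz": -2, "fingers": 1}, {"wx": 0, "wy": 0, "wz": 0, "tx": -5, "ty": 40, "tz": -3, "fingers": 1}, {"wx": 0, "wy": 0, "wz": 0, "tx": 0, "ty": 48, "tz": -3, "fingers": 1}, {"wx": 0, "wy": 0, "wz": 0, "tx": 0, "ty": 48, "tz": -3, "fingers": 1}, {"wx": 0, "wy": 0, "wz": 0, "tx": 0, "ty": 48, "tz": -3, "fingers": 1}, {"wx": 0, "wy": 0, "wz": 0, "tx": 0, "ty": 48, "tz": -3, "fingers": 1}, {"wx": 0, "wy": 0, "wz": 0, "tx": 0, "ty": 48, "tz": -3, "fingers": 1}, {"wx": 0, "wy": 0, "wz": 0, "tx": 0, "ty": 48, "tz": -3, "fingers": 1}, {"wx": 0, "wy": 0, "wz": 0, "tx": 0, "ty": 48, "tz": -2, "fingers": 1}, {"wx": 0, "wy": 0, "wz": 0, "tx": 0, "ty": 40, "tz": -1, "fingers": 1}])

```text
time_s: 12.95
tcp_pos: [0.5579, 0.1957, 0.2008]
ee_rot: [[-0.002, 0.11, 0.994], [0.002, 0.994, -0.11], [-1.0, 0.001, -0.002]]
force: [0.7, 0.8, -1.4]
finger_gap: 0.129
```

>>> move_arm(deltas=[{"wx": 0, "wy": 0, "wz": 0, "tx": 0, "ty": 26, "tz": -1, "fingers": 1}, {"wx": 0.14, "wy": 0, "wz": 0, "tx": 0, "ty": 0, "tz": 0, "fingers": 1}, {"wx": 0.14, "wy": 0, "wz": 0, "tx": 0, "ty": 0, "tz": 0, "fingers": 1}, {"wx": 0.138, "wy": -0.004, "wz": 0, "tx": 0, "ty": 0, "tz": 0, "fingers": 1}, {"wx": 0, "wy": 0, "wz": 0, "tx": 0, "ty": 0, "tz": 0, "fingers": 1}, {"wx": 0, "wy": 0, "wz": 0, "tx": 0, "ty": 0, "tz": 0, "fingers": 1}])

```text
time_s: 13.55
tcp_pos: [0.5609, 0.2187, 0.2006]
ee_rot: [[0.001, 0.503, 0.864], [-0.001, 0.864, -0.503], [-1.0, -0.0, 0.002]]
force: [-0.1, -0.3, -1.9]
finger_gap: 0.127
```

```bash
python3 - <<'E'
from mv import *
for n in ("wrist","top","scene"):
    c=capture(n); np.savez(n+"7.npz",**c)
    if n=="wrist": cv2.imwrite("pics/w7.png",c["image"][:,:,::-1])
    elif n=="top": crop(c,140,120,260,240,"t7.png")
o=env.get_obs(); print(o["tcp_pos"].round(4),o["ee_rot"].round(4).tolist(),o["joint_pos"].round(1))
delta([.5607,.2205,.20],frame([0,0,-1],59.7))
E
```

```text
[0.5613 0.2192 0.2004] [[0.0009, 0.5045, 0.8634], [-0.0005, 0.8634, -0.5045], [-1.0, 0.0001, 0.001]] [  2.3  30.3 -38.7  80.7  19.1  75.6  22.4]
pos [0.5613 0.2192 0.2004] t mm [ 0.4  0.8 -1.1] w [ 0.0001  0.001  -0.0001] len 1.4 t 13.7
```

View pics/w7.png

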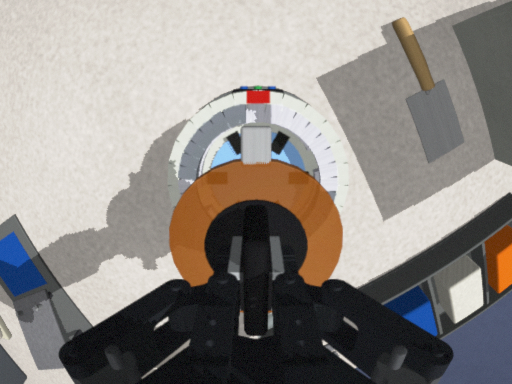

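View pics/t7.png

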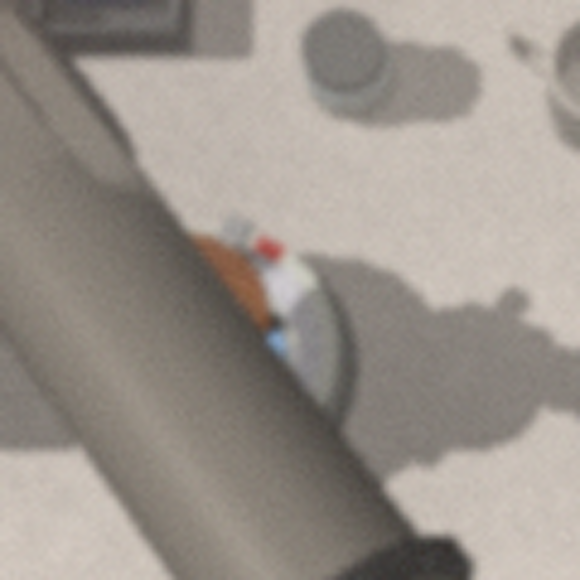

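```bash
cat > pod.py <<'E'
from mv import *
def circ(q,tol=.003,it=6):
    for _ in range(it):
        M=np.c_[2*q,np.ones(len(q))]; z=np.linalg.lstsq(M,(q**2).sum(1),rcond=None)[0]; R=np.sqrt(z[2]+z[0]**2+z[1]**2); res=np.hypot(*(q-z[:2]).T)-R; q=q[abs(res)<max(tol,2*np.median(abs(res)))]
    return z[:2],R,len(q),res.std()
def look(c,o):
    X=wcloud(c); hsv=cv2.cvtColor(c["image"],cv2.COLOR_RGB2HSV); H,S,V=cv2.split(hsv)
    # guard
    a=((H>4)&(H<20)&(S>110)&(V>50)&(abs(X[...,2]-(o["tcp_pos"][2]-.020))<.015)).astype(np.uint8)
    A=X[a>0]; mu=A.mean(0)
    for _ in range(3):
        u,w,vt=np.linalg.svd(A-mu,full_matrices=False); n=vt[2]*np.sign(vt[2,2]); A=A[abs((A-mu)@n)<.004]; mu=A.mean(0)
    print("disc n",n.round(4),"z",np.median(A[:,2]).round(4))
    cn=np.concatenate(cv2.findContours(a,cv2.RETR_EXTERNAL,cv2.CHAIN_APPROX_NONE)[0])[:,0].astype(float)
    P=onplane(c,cn[:,0],cn[:,1],np.median(A[:,2]),True)[:,:2]; r=np.hypot(*(P-o["tcp_pos"][:2]).T); P=P[(r>.046)&(r<.058)]
    print("disc circle",circ(P))
    # red
    r=(((H<8)|(H>172))&(S>120)&(V>80)&(abs(X[...,2]-.0765)<.012)).astype(np.uint8)
    k,l,st,ce=cv2.connectedComponentsWithStats(r)
    for i in range(1,k):
        if st[i,4]>20: print("red",st[i,4],ce[i].round(1),onplane(c,*ce[i],.0765,True).round(4),np.median(X[l==i],0).round(4))
    # pod rim
    d=np.hypot(X[...,0]-.561,X[...,1]-.22); m=((d<.095)&(X[...,2]>.070)&(X[...,2]<.085)).astype(np.uint8)
    Q=X[m>0]; print("rim z",np.median(Q[:,2]).round(4)); 
    # outermost points by angle
    ang=np.degrees(np.arctan2(Q[:,1]-.22,Q[:,0]-.561)); out=[]
    for b in np.arange(-180,180,4):
        s=(ang>=b)&(ang<b+4)
        if s.sum()>20: q=Q[s]; rr=np.hypot(q[:,0]-.561,q[:,1]-.22); v=np.percentile(rr,97); out.append(q[abs(rr-v)<.0012][:,:2].mean(0)) if v>.078 else 0
    out=np.array(out); print("pod outer",circ(out))
    # inner bright/dark collar edge : lug tip
E
python3 - <<'E'
from pod import *
o=env.get_obs(); look(dict(np.load("wrist7.npz")),o)
E
```

```text
disc n [-0.0036  0.0042  1.    ] z 0.1803
disc circle (array([0.56112738, 0.21683922]), np.float64(0.05091253627140514), 364, np.float64(0.0007682893018566725))
red 275 [258.   96.5] [0.4909 0.26   0.0765] [0.4909 0.26   0.0762]
rim z 0.075
pod outer (array([0.55890678, 0.22040096]), np.float64(0.08328176649832295), 52, np.float64(0.0002974135417937657))
```

>>> move_arm(deltas=[{"wx": 0, "wy": 0, "wz": 0, "tx": 0, "ty": 1, "tz": -3, "fingers": 1}, {"wx": 0, "wy": 0, "wz": 0, "tx": 30, "ty": 0, "tz": 0, "fingers": 1}, {"wx": 0, "wy": 0, "wz": 0, "tx": 30, "ty": 0, "tz": 0, "fingers": 1}, {"wx": 0, "wy": 0, "wz": 0, "tx": 20, "ty": 0, "tz": 0, "fingers": 1}, {"wx": 0, "wy": 0, "wz": 0, "tx": 5, "ty": 0, "tz": 0, "fingers": 1}, {"wx": 0, "wy": 0, "wz": 0, "tx": 0, "ty": 0, "tz": 0, "fingers": 1}, {"wx": 0, "wy": 0, "wz": 0, "tx": 0, "ty": 0, "tz": 0, "fingers": 1}])

```text
time_s: 14.4
tcp_pos: [0.5603, 0.223, 0.1166]
ee_rot: [[0.003, 0.505, 0.863], [0.001, 0.863, -0.505], [-1.0, 0.002, 0.002]]
force: [-0.5, 0.5, -1.6]
finger_gap: 0.132
```

```bash
python3 - <<'E'
from pod import *
c=capture("wrist"); np.savez("w8.npz",**c); cv2.imwrite("pics/w8.png",c["image"][:,:,::-1])
s=capture("scene"); crop(s,270,100,390,220,"s8.png"); np.savez("s8.npz",**s)
o=env.get_obs(); print(o["tcp_pos"].round(4),o["ee_rot"].round(4).tolist(),o["force"].round(1)); look(c,o)
E
```

```text
[0.5604 0.223  0.117 ] [[0.0036, 0.5051, 0.863], [0.0011, 0.863, -0.5051], [-1.0, 0.0028, 0.0026]] [ 0.9  0.3 -1.9]
disc n [-0.005   0.0019  1.    ] z 0.0963
disc circle (array([0.56031784, 0.22129078]), np.float64(0.05098702236169602), 360, np.float64(0.0006654384236833842))
red 645 [252.5 103. ] [0.4909 0.26   0.0765] [0.4909 0.26   0.0762]
red 22 [242.4 319. ] [0.6219 0.1736 0.0765] [0.6221 0.1734 0.0761]
rim z 0.075
pod outer (array([0.5586913 , 0.22057131]), np.float64(0.08318419369718595), 65, np.float64(0.0003148552068765277))
```

View pics/w8.png

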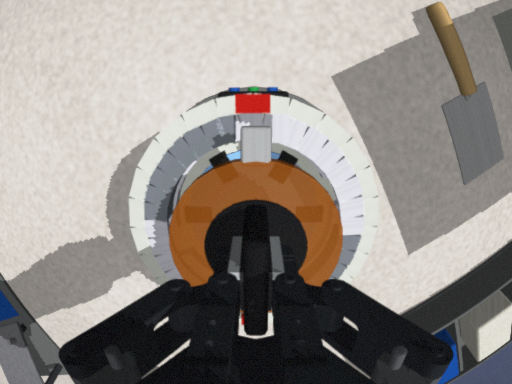

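View pics/s8.png

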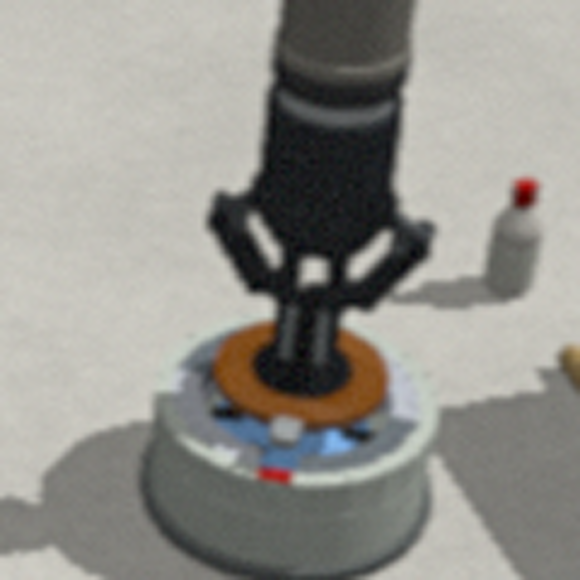

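```bash
python3 - <<'E'
from pod import *
c=dict(np.load("w8.npz")); I=c["image"]
print(I[95:175:2,256].tolist()) if 0 else None
g=I[:,250:263].mean((1,2)).round(0); print([(r,g[r]) for r in range(96,172,2)])
X=wcloud(c); print([(r,np.median(X[r,250:263,2]).round(4)) for r in range(96,172,2)])
gz=I[136:156,230:285].mean((0,2)).round(0); print(list(zip(range(230,285),gz)))
ax=np.array([-.8642,.5032])
for r in (124,125,126,127,128,129,130): 
    p=onplane(c,256.5,r,.0963,True)[:2]; print(r,p.round(4),((p-[.5587,.2206])@ax).round(4))
E
```

```text
[(96, np.float64(86.0)), (98, np.float64(85.0)), (100, np.float64(85.0)), (102, np.float64(85.0)), (104, np.float64(84.0)), (106, np.float64(85.0)), (108, np.float64(84.0)), (110, np.float64(84.0)), (112, np.float64(103.0)), (114, np.float64(151.0)), (116, np.float64(151.0)), (118, np.float64(151.0)), (120, np.float64(151.0)), (122, np.float64(151.0)), (124, np.float64(152.0)), (126, np.float64(115.0)), (128, np.float64(169.0)), (130, np.float64(183.0)), (132, np.float64(183.0)), (134, np.float64(184.0)), (136, np.float64(183.0)), (138, np.float64(183.0)), (140, np.float64(183.0)), (142, np.float64(183.0)), (144, np.float64(183.0)), (146, np.float64(183.0)), (148, np.float64(183.0)), (150, np.float64(183.0)), (152, np.float64(183.0)), (154, np.float64(183.0)), (156, np.float64(183.0)), (158, np.float64(183.0)), (160, np.float64(180.0)), (162, np.float64(116.0)), (164, np.float64(97.0)), (166, np.float64(96.0)), (168, np.float64(101.0)), (170, np.float64(101.0))]
[(96, np.float64(0.0763)), (98, np.float64(0.0759)), (100, np.float64(0.0762)), (102, np.float64(0.0764)), (104, np.float64
[... 1810 characters left out ...]
np.float64(180.0)), (266, np.float64(180.0)), (267, np.float64(183.0)), (268, np.float64(184.0)), (269, np.float64(181.0)), (270, np.float64(172.0)), (271, np.float64(146.0)), (272, np.float64(168.0)), (273, np.float64(171.0)), (274, np.float64(171.0)), (275, np.float64(173.0)), (276, np.float64(173.0)), (277, np.float64(174.0)), (278, np.float64(174.0)), (279, np.float64(173.0)), (280, np.float64(167.0)), (281, np.float64(157.0)), (282, np.float64(150.0)), (283, np.float64(151.0)), (284, np.float64(156.0))]
124 [0.5007 0.2568] 0.0684
125 [0.5011 0.2566] 0.0678
126 [0.5016 0.2563] 0.0673
127 [0.502 0.256] 0.0668
128 [0.5025 0.2558] 0.0663
129 [0.5029 0.2555] 0.0658
130 [0.5034 0.2553] 0.0653
```

>>> move_arm(deltas=[{"wx": 0, "wy": 0, "wz": 0, "tx": 0, "ty": -1.4, "tz": -2, "fingers": 1}, {"wx": 0, "wy": 0, "wz": 0, "tx": 5, "ty": 0, "tz": 0, "fingers": 1}, {"wx": 0, "wy": 0, "wz": 0, "tx": 5, "ty": 0, "tz": 0, "fingers": 1}, {"wx": 0, "wy": 0, "wz": 0, "tx": 0, "ty": 0, "tz": 0, "fingers": 1}])

```text
time_s: 14.9
tcp_pos: [0.5563, 0.2214, 0.1041]
ee_rot: [[-0.001, 0.505, 0.863], [-0.002, 0.863, -0.505], [-1.0, -0.002, -0.0]]
force: [0.8, -0.3, -2.2]
finger_gap: 0.132
```

```bash
python3 - <<'E'
from pod import *
c=capture("wrist"); np.savez("w9.npz",**c); cv2.imwrite("pics/w9.png",c["image"][:,:,::-1])
o=env.get_obs(); print(o["tcp_pos"].round(4),o["ee_rot"].round(4).tolist(),o["force"].round(1)); look(c,o)
E
```

```text
[0.5565 0.2216 0.1045] [[-0.0007, 0.5053, 0.863], [-0.0012, 0.863, -0.5053], [-1.0, -0.0013, 0.0]] [-0.5 -0.4 -2.6]
disc n [-0.0012  0.005   1.    ] z 0.0839
disc circle (array([0.5562551 , 0.21962082]), np.float64(0.051034068931848385), 365, np.float64(0.0006787587440373667))
red 765 [258.9 108.9] [0.491  0.26   0.0765] [0.491  0.2599 0.0762]
red 89 [262.6 333.9] [0.6287 0.1833 0.0765] [0.6293 0.1847 0.0762]
rim z 0.0756
pod outer (array([0.55853489, 0.22069918]), np.float64(0.08277782343522581), 64, np.float64(0.00038025465642388927))
```

View pics/w9.png

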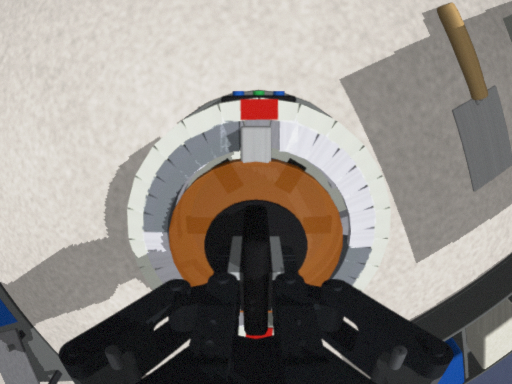

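>>> move_arm(deltas=[{"wx": 0, "wy": 0, "wz": 0, "tx": 0, "ty": 1.3, "tz": 0.4, "fingers": 1}, {"wx": 0, "wy": 0, "wz": 0, "tx": 3, "ty": 0, "tz": 0, "fingers": 1}, {"wx": 0, "wy": 0, "wz": 0, "tx": 3, "ty": 0, "tz": 0, "fingers": 1}, {"wx": 0, "wy": 0, "wz": 0, "tx": 2, "ty": 0, "tz": 0, "fingers": 1}, {"wx": 0, "wy": 0, "wz": 0, "tx": 0, "ty": 0, "tz": 0, "fingers": 1}])

```text
time_s: 15.45
tcp_pos: [0.5576, 0.2226, 0.0967]
ee_rot: [[-0.0, 0.505, 0.863], [-0.001, 0.863, -0.505], [-1.0, -0.001, 0.0]]
force: [0.2, -0.2, -2.0]
finger_gap: 0.125
```

```bash
python3 - <<'E'
from pod import *
c=capture("wrist"); np.savez("w10.npz",**c); cv2.imwrite("pics/w10.png",c["image"][:,:,::-1])
o=env.get_obs(); print(o["tcp_pos"].round(4),o["ee_rot"].round(4).tolist(),o["force"].round(1)); look(c,o)
E
```

```text
[0.5578 0.2228 0.0969] [[0.0001, 0.5052, 0.863], [-0.0007, 0.863, -0.5052], [-1.0, -0.0006, 0.0004]] [ 1.2  0.1 -1.8]
disc n [-0.0019  0.0039  1.    ] z 0.0764
disc circle (array([0.55757473, 0.22101112]), np.float64(0.051077840738670936), 346, np.float64(0.00063745853620617))
red 842 [255.1 108.7] [0.491  0.2598 0.0765] [0.491  0.2598 0.0762]
red 61 [256.5 335.7] [0.6229 0.1836 0.0765] [0.6238 0.1832 0.076 ]
rim z 0.0756
pod outer (array([0.55872521, 0.22056484]), np.float64(0.0828811942298811), 59, np.float64(0.00023681150323676082))
```

View pics/w10.png

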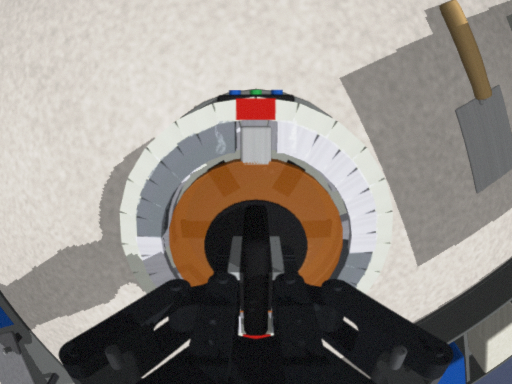

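>>> move_arm(deltas=[{"wx": 0, "wy": 0, "wz": 0, "tx": 3, "ty": 0, "tz": 0, "fingers": 1}, {"wx": 0, "wy": 0, "wz": 0, "tx": 3, "ty": 0, "tz": 0, "fingers": 1}, {"wx": 0, "wy": 0, "wz": 0, "tx": 1, "ty": 0, "tz": 0, "fingers": 1}, {"wx": 0, "wy": 0, "wz": 0, "tx": 0, "ty": 0, "tz": 0, "fingers": 1}])

```text
time_s: 15.9
tcp_pos: [0.5578, 0.2227, 0.0899]
ee_rot: [[0.0, 0.505, 0.863], [-0.001, 0.863, -0.505], [-1.0, -0.001, 0.0]]
force: [-0.3, 0.8, -0.9]
finger_gap: 0.126
```

>>> move_arm(deltas=[{"wx": 0, "wy": 0, "wz": 0, "tx": 1, "ty": 0, "tz": 0, "fingers": 1}, {"wx": 0, "wy": 0, "wz": 0, "tx": 0.5, "ty": 0, "tz": 0, "fingers": 1}, {"wx": 0, "wy": 0, "wz": 0, "tx": 0, "ty": 0, "tz": 0, "fingers": 1}])

```text
time_s: 16.2
tcp_pos: [0.5579, 0.2229, 0.0887]
ee_rot: [[0.001, 0.505, 0.863], [-0.001, 0.863, -0.505], [-1.0, -0.0, 0.001]]
force: [-0.3, 0.5, -2.2]
finger_gap: 0.131
```

>>> move_arm(deltas=[{"wx": 0, "wy": 0, "wz": 0, "tx": 0.7, "ty": 0, "tz": 0, "fingers": 1}, {"wx": 0, "wy": 0, "wz": 0, "tx": 0.7, "ty": 0, "tz": 0, "fingers": 1}, {"wx": 0, "wy": 0, "wz": 0, "tx": 0, "ty": 0, "tz": 0, "fingers": 1}])

```text
time_s: 16.5
tcp_pos: [0.5581, 0.2229, 0.0874]
ee_rot: [[0.001, 0.505, 0.863], [-0.0, 0.863, -0.505], [-1.0, 0.0, 0.001]]
force: [-0.5, -0.7, -1.4]
finger_gap: 0.13
```

```bash
python3 - <<'E'
from pod import *
c=capture("wrist"); np.savez("w11.npz",**c); cv2.imwrite("pics/w11.png",c["image"][:,:,::-1])
o=env.get_obs(); print(o["tcp_pos"].round(4),o["force"].round(1)); look(c,o)
s=capture("scene"); crop(s,280,110,380,220,"s11.png")
E
```

```text
[0.5581 0.2229 0.0875] [-0.5 -0.4 -1. ]
disc n [-0.0031  0.0034  1.    ] z 0.0672
disc circle (array([0.55816577, 0.22113699]), np.float64(0.05103961212689929), 359, np.float64(0.0007888117592160244))
red 958 [254.4 109. ] [0.4909 0.26   0.0765] [0.4909 0.26   0.0762]
rim z 0.075
pod outer (array([0.55884527, 0.2205512 ]), np.float64(0.0832213782372926), 57, np.float64(0.00022985728543176102))
```

View pics/s11.png

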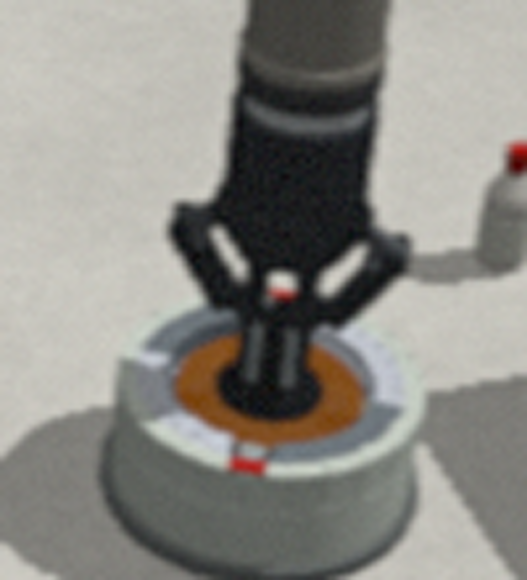

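>>> move_arm(deltas=[{"wx": 0, "wy": 0, "wz": 0, "tx": 0.8, "ty": 0, "tz": 0, "fingers": 1}, {"wx": 0, "wy": 0, "wz": 0, "tx": 0.8, "ty": 0, "tz": 0, "fingers": 1}, {"wx": 0, "wy": 0, "wz": 0, "tx": 0, "ty": 0, "tz": 0, "fingers": 1}])

```text
time_s: 16.9
tcp_pos: [0.5582, 0.2229, 0.0872]
ee_rot: [[0.001, 0.506, 0.863], [-0.001, 0.863, -0.506], [-1.0, 0.0, 0.002]]
force: [-1.7, -1.6, 6.5]
finger_gap: 0.128
```

>>> move_arm(deltas=[{"wx": 0.05, "wy": 0, "wz": 0, "tx": 0, "ty": 0, "tz": 0, "fingers": 1}, {"wx": 0.1, "wy": 0, "wz": 0, "tx": 0, "ty": 0, "tz": 0, "fingers": 1}, {"wx": 0.1, "wy": 0, "wz": 0, "tx": 0, "ty": 0, "tz": 0, "fingers": 1}, {"wx": 0.1, "wy": 0, "wz": 0, "tx": 0, "ty": 0, "tz": 0, "fingers": 1}, {"wx": 0.1, "wy": 0, "wz": 0, "tx": 0, "ty": 0, "tz": 0, "fingers": 1}, {"wx": 0, "wy": 0, "wz": 0, "tx": 0, "ty": 0, "tz": 0, "fingers": 1}])

```text
time_s: 17.5
tcp_pos: [0.5587, 0.2237, 0.0872]
ee_rot: [[0.003, 0.83, 0.557], [0.001, 0.557, -0.83], [-1.0, 0.003, 0.001]]
force: [-1.1, -0.5, 6.5]
finger_gap: 0.126
```

```bash
python3 - <<'E'
from pod import *
o=env.get_obs(); R=o["ee_rot"]; print(o["tcp_pos"].round(4),o["force"].round(1),o["torque"].round(2),"yaw y",np.degrees(np.arctan2(R[1,1],R[0,1])))
c=capture("wrist"); np.savez("w12.npz",**c); cv2.imwrite("pics/w12.png",c["image"][:,:,::-1]); look(c,o)
E
```

```text
[0.5587 0.2237 0.0872] [-1.1 -0.5  6.5] [ 0.16  0.38 -0.12] yaw y 33.868043414404994
disc n [-1.7e-03  9.0e-04  1.0e+00] z 0.0671
disc circle (array([0.55813426, 0.22160978]), np.float64(0.0509745118253555), 357, np.float64(0.0007240223052862851))
red 852 [184.9 127.1] [0.4912 0.2602 0.0765] [0.4911 0.2602 0.0763]
rim z 0.0751
pod outer (array([0.55890693, 0.22047652]), np.float64(0.08329980453602663), 59, np.float64(0.00025809164801726334))
```

View pics/w12.png

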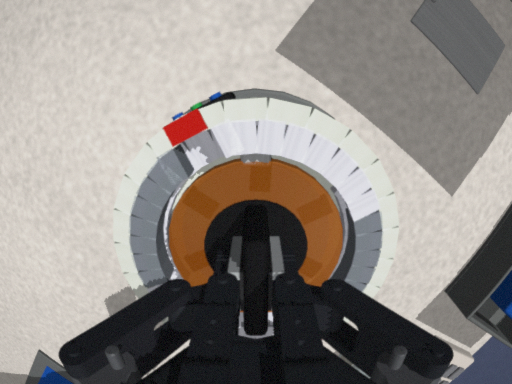

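>>> move_arm(deltas=[{"wx": 0.07, "wy": 0, "wz": 0, "tx": 0.7, "ty": -0.5, "tz": 0, "fingers": 1}, {"wx": 0.05, "wy": 0, "wz": 0, "tx": 0, "ty": -0.5, "tz": 0, "fingers": 1}, {"wx": 0.05, "wy": 0, "wz": 0, "tx": 0, "ty": 0, "tz": 0, "fingers": 1}, {"wx": 0.0, "wy": 0, "wz": 0, "tx": 0, "ty": 0, "tz": 0, "fingers": 1}])

```text
time_s: 17.95
tcp_pos: [0.5587, 0.2238, 0.0872]
ee_rot: [[0.005, 0.912, 0.41], [0.002, 0.41, -0.912], [-1.0, 0.005, 0.0]]
force: [-0.6, -0.2, 8.1]
finger_gap: 0.127
```

>>> move_arm(deltas=[{"wx": 0.04, "wy": 0, "wz": 0, "tx": 0.3, "ty": 0, "tz": 0, "fingers": 1}, {"wx": 0.04, "wy": 0, "wz": 0, "tx": 0, "ty": 0, "tz": 0, "fingers": 1}, {"wx": 0.04, "wy": 0, "wz": 0, "tx": 0, "ty": 0, "tz": 0, "fingers": 1}, {"wx": 0.0, "wy": 0, "wz": 0, "tx": 0, "ty": 0, "tz": 0, "fingers": 1}])

```text
time_s: 18.35
tcp_pos: [0.5589, 0.2239, 0.0872]
ee_rot: [[0.005, 0.954, 0.299], [0.002, 0.299, -0.954], [-1.0, 0.006, -0.0]]
force: [-1.4, -0.4, 8.3]
finger_gap: 0.127
```

>>> move_arm(deltas=[{"wx": 0.04, "wy": 0, "wz": 0, "tx": 0, "ty": 0, "tz": 0, "fingers": 1}, {"wx": 0.04, "wy": 0, "wz": 0, "tx": 0, "ty": 0, "tz": 0, "fingers": 1}, {"wx": 0.0, "wy": 0, "wz": 0, "tx": 0, "ty": 0, "tz": 0, "fingers": 1}])

```text
time_s: 18.65
tcp_pos: [0.559, 0.2239, 0.0872]
ee_rot: [[0.006, 0.975, 0.222], [0.002, 0.222, -0.975], [-1.0, 0.006, -0.001]]
force: [-0.4, 0.1, 8.4]
finger_gap: 0.132
```

>>> move_arm(deltas=[{"wx": 0.04, "wy": 0, "wz": 0, "tx": 0, "ty": 0, "tz": 0, "fingers": 1}, {"wx": 0.04, "wy": 0, "wz": 0, "tx": 0, "ty": 0, "tz": 0, "fingers": 1}, {"wx": 0.0, "wy": 0, "wz": 0, "tx": 0, "ty": 0, "tz": 0, "fingers": 1}])

```text
time_s: 18.95
tcp_pos: [0.5591, 0.2239, 0.0872]
ee_rot: [[0.006, 0.99, 0.143], [0.002, 0.143, -0.99], [-1.0, 0.006, -0.001]]
force: [-0.2, 1.1, 7.5]
finger_gap: 0.129
```

>>> move_arm(deltas=[{"wx": 0.04, "wy": 0, "wz": 0, "tx": 0, "ty": 0, "tz": 0, "fingers": 1}, {"wx": 0.04, "wy": 0, "wz": 0, "tx": 0, "ty": 0, "tz": 0, "fingers": 1}, {"wx": 0.0, "wy": 0, "wz": 0, "tx": 0, "ty": 0, "tz": 0, "fingers": 1}])

```text
time_s: 19.25
tcp_pos: [0.5591, 0.2239, 0.0872]
ee_rot: [[0.006, 0.998, 0.063], [0.002, 0.063, -0.998], [-1.0, 0.006, -0.002]]
force: [-1.0, 0.5, 7.8]
finger_gap: 0.133
```

>>> move_arm(deltas=[{"wx": 0.04, "wy": 0, "wz": 0, "tx": 0, "ty": 0, "tz": 0, "fingers": 1}, {"wx": 0.04, "wy": 0, "wz": 0, "tx": 0, "ty": 0, "tz": 0, "fingers": 1}, {"wx": 0.0, "wy": 0, "wz": 0, "tx": 0, "ty": 0, "tz": 0, "fingers": 1}])

```text
time_s: 19.55
tcp_pos: [0.5591, 0.224, 0.0872]
ee_rot: [[0.006, 1.0, -0.016], [0.002, -0.016, -1.0], [-1.0, 0.006, -0.002]]
force: [-1.0, -0.3, 7.9]
finger_gap: 0.132
```

```bash
python3 - <<'E'
from pod import *
o=env.get_obs(); R=o["ee_rot"]; print(o["tcp_pos"].round(4),o["force"].round(1),o["torque"].round(2),"yaw y",np.degrees(np.arctan2(R[1,1],R[0,1])))
c=capture("wrist"); np.savez("w13.npz",**c); cv2.imwrite("pics/w13.png",c["image"][:,:,::-1]); look(c,o)
E
```

```text
[0.5591 0.224  0.0872] [-1.  -0.3  7.9] [0.18 0.05 0.  ] yaw y -0.9410554886131953
disc n [-0.0046  0.0021  1.    ] z 0.0671
disc circle (array([0.55786082, 0.22158871]), np.float64(0.05096488948055713), 359, np.float64(0.0007086730613627785))
red 644 [130.2 189.4] [0.4916 0.2604 0.0765] [0.4915 0.2604 0.0764]
red 82 [370.5 293.3] [0.6304 0.1883 0.0765] [0.6307 0.1881 0.0762]
rim z 0.0751
pod outer (array([0.55884871, 0.22057313]), np.float64(0.0832484609921692), 58, np.float64(0.00021554002897829138))
```

View pics/w13.png

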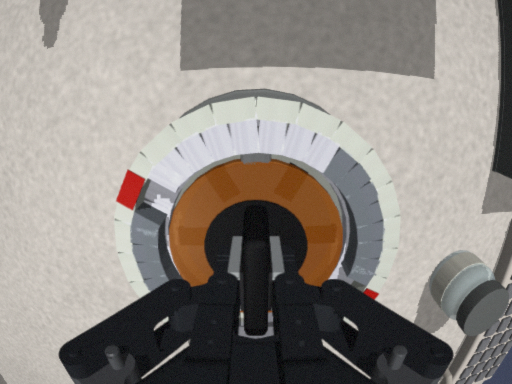

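>>> move_arm(deltas=[{"wx": 0.04, "wy": 0, "wz": 0, "tx": 0.3, "ty": 0.4, "tz": 0, "fingers": 1}, {"wx": 0.04, "wy": 0, "wz": 0, "tx": 0, "ty": 0.4, "tz": 0, "fingers": 1}, {"wx": 0.0, "wy": 0, "wz": 0, "tx": 0, "ty": 0, "tz": 0, "fingers": 1}])

```text
time_s: 19.9
tcp_pos: [0.5596, 0.224, 0.0871]
ee_rot: [[0.006, 0.995, -0.096], [0.002, -0.096, -0.995], [-1.0, 0.005, -0.003]]
force: [-1.3, -0.2, 9.9]
finger_gap: 0.134
```

>>> move_arm(deltas=[{"wx": 0.04, "wy": 0, "wz": 0, "tx": 0, "ty": 0, "tz": 0, "fingers": 1}, {"wx": 0.04, "wy": 0, "wz": 0, "tx": 0, "ty": 0, "tz": 0, "fingers": 1}, {"wx": 0.0, "wy": 0, "wz": 0, "tx": 0, "ty": 0, "tz": 0, "fingers": 1}])

```text
time_s: 20.2
tcp_pos: [0.5581, 0.2233, 0.0851]
ee_rot: [[0.002, 0.985, -0.175], [0.001, -0.175, -0.985], [-1.0, 0.002, -0.001]]
force: [-0.4, 0.3, -2.4]
finger_gap: 0.128
```

>>> move_arm(deltas=[{"wx": 0, "wy": 0, "wz": 0, "tx": 1, "ty": 0, "tz": 0, "fingers": 1}, {"wx": 0, "wy": 0, "wz": 0, "tx": 1, "ty": 0, "tz": 0, "fingers": 1}, {"wx": 0.0, "wy": 0, "wz": 0, "tx": 1, "ty": 0, "tz": 0, "fingers": 1}, {"wx": 0.0, "wy": 0, "wz": 0, "tx": 0, "ty": 0, "tz": 0, "fingers": 1}])

```text
time_s: 20.6
tcp_pos: [0.5583, 0.2223, 0.0813]
ee_rot: [[0.001, 0.984, -0.178], [-0.0, -0.178, -0.984], [-1.0, 0.001, 0.0]]
force: [1.5, -0.3, -0.4]
finger_gap: 0.131
```

>>> move_arm(deltas=[{"wx": 0, "wy": 0, "wz": 0, "tx": 0.8, "ty": 0, "tz": 0, "fingers": 1}, {"wx": 0, "wy": 0, "wz": 0, "tx": 0.5, "ty": 0, "tz": 0, "fingers": 1}, {"wx": 0.0, "wy": 0, "wz": 0, "tx": 0, "ty": 0, "tz": 0, "fingers": 1}])

```text
time_s: 20.9
tcp_pos: [0.5583, 0.2223, 0.0812]
ee_rot: [[0.002, 0.984, -0.178], [-0.0, -0.178, -0.984], [-1.0, 0.002, 0.0]]
force: [-0.2, -0.7, 5.4]
finger_gap: 0.133
```

```bash
python3 - <<'E'
from pod import *
o=env.get_obs(); R=o["ee_rot"]; print(o["tcp_pos"].round(4),o["force"].round(1),o["torque"].round(2),"yaw y",np.degrees(np.arctan2(R[1,1],R[0,1])))
c=capture("wrist"); np.savez("w14.npz",**c); cv2.imwrite("pics/w14.png",c["image"][:,:,::-1]); look(c,o)
E
```

```text
[0.5583 0.2223 0.0812] [-0.2 -0.7  5.4] [0.01 0.17 0.08] yaw y -10.251872019073355
disc n [0.001  0.0039 1.    ] z 0.0612
disc circle (array([0.55651757, 0.21990659]), np.float64(0.050984930212904324), 363, np.float64(0.0006911178098077769))
red 627 [121.3 209.7] [0.4917 0.2604 0.0765] [0.4915 0.2604 0.0764]
red 357 [380.6 288.1] [0.6272 0.183  0.0765] [0.6273 0.1829 0.0764]
rim z 0.0751
pod outer (array([0.55882558, 0.22053004]), np.float64(0.08327935267197618), 59, np.float64(0.0002351048589223793))
```

View pics/w14.png

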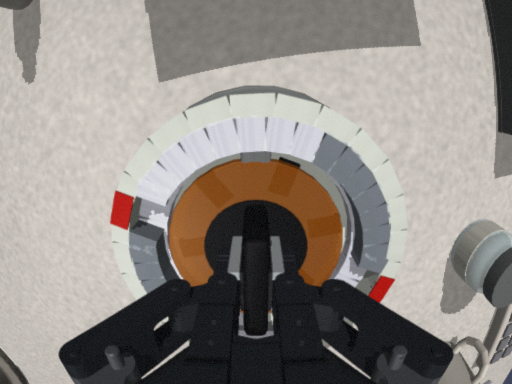

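>>> move_arm(deltas=[{"wx": 0, "wy": 0, "wz": 0, "tx": -0.8, "ty": 0, "tz": 0, "fingers": 0.85}, {"wx": 0, "wy": 0, "wz": 0, "tx": 0, "ty": 0, "tz": 0, "fingers": 0.6}, {"wx": 0, "wy": 0, "wz": 0, "tx": 0, "ty": 0, "tz": 0, "fingers": 0.6}, {"wx": 0, "wy": 0, "wz": 0, "tx": -5, "ty": 0, "tz": 0, "fingers": 0.6}, {"wx": 0, "wy": 0, "wz": 0, "tx": -20, "ty": 0, "tz": 0, "fingers": 0.6}, {"wx": 0, "wy": 0, "wz": 0, "tx": -40, "ty": 0, "tz": 0, "fingers": 0.6}, {"wx": 0, "wy": 0, "wz": 0, "tx": -40, "ty": 0, "tz": 0, "fingers": 0.3}, {"wx": 0, "wy": 0, "wz": 0, "tx": 0, "ty": 0, "tz": 0, "fingers": 0}])

```text
time_s: 21.75
tcp_pos: [0.5615, 0.2247, 0.1931]
ee_rot: [[0.013, 0.984, -0.178], [0.005, -0.178, -0.984], [-1.0, 0.012, -0.007]]
force: [0.7, 0.0, 1.4]
finger_gap: 0.729
```

```bash
python3 - <<'E'
from pod import *
o=env.get_obs(); R=o["ee_rot"]; print(o["tcp_pos"].round(4),o["force"].round(1),"yaw y",np.degrees(np.arctan2(R[1,1],R[0,1])))
c=capture("wrist"); np.savez("w15.npz",**c); cv2.imwrite("pics/w15.png",c["image"][:,:,::-1])
X=wcloud(c); H,S,V=cv2.split(cv2.cvtColor(c["image"],cv2.COLOR_RGB2HSV))
a=((H>4)&(H<20)&(S>110)&(V>50)&(np.hypot(X[...,0]-.559,X[...,1]-.22)<.065)); A=X[a]; A=A[abs(A[:,2]-np.median(A[:,2]))<.005]
u,w,vt=np.linalg.svd(A-A.mean(0),full_matrices=False); print("n",vt[2].round(4),"z",np.median(A[:,2]),cv2.minEnclosingCircle(A[:,:2].astype(np.float32)))
b=(np.hypot(X[...,0]-.559,X[...,1]-.22)<.05)&(X[...,2]>.085)&(X[...,2]<.12); print(cv2.minAreaRect(X[b][:,:2].astype(np.float32)),np.percentile(X[b][:,2],98))
delta([.2822,-.3294,.26],frame([0,0,-1],-97.5))
E
```

```text
[0.5615 0.2247 0.1931] [0.7 0.  1.4] yaw y -10.247657734059707
n [0.001  0.0017 1.    ] z 0.061185586176646434 ((0.5565069317817688, 0.21901483833789825), 0.051947347819805145)
((0.5563002228736877, 0.21937085688114166), (0.055057235062122345, 0.011935025453567505), 79.67591094970703) 0.10738759440485368
pos [0.5599 0.2237 0.1899] t mm [ -73.8 -174.4  593.4] w [ 1.5229 -0.009  -0.0027] len 622.9 t 21.8
```

View pics/w15.png

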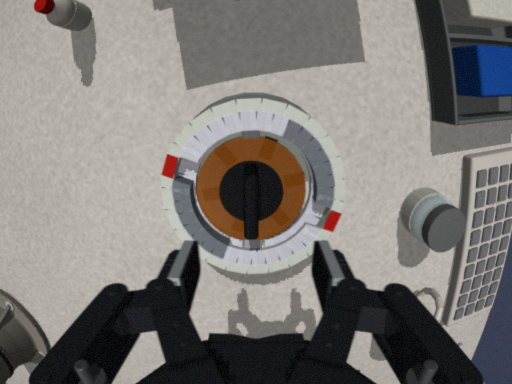

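>>> move_arm(deltas=[{"wx": 0, "wy": 0, "wz": 0, "tx": -35, "ty": -3, "tz": 10, "fingers": 0}, {"wx": 0, "wy": 0, "wz": 0, "tx": -33, "ty": -9, "tz": 30, "fingers": 0}, {"wx": 0, "wy": 0, "wz": 0, "tx": -5, "ty": -13, "tz": 46, "fingers": 0}, {"wx": 0, "wy": 0, "wz": 0, "tx": 0, "ty": -13, "tz": 46, "fingers": 0}, {"wx": 0, "wy": 0, "wz": 0, "tx": 0, "ty": -13, "tz": 46, "fingers": 0}, {"wx": 0, "wy": 0, "wz": 0, "tx": 0, "ty": -13, "tz": 46, "fingers": 0}, {"wx": 0, "wy": 0, "wz": 0, "tx": 0, "ty": -13, "tz": 46, "fingers": 0}, {"wx": 0, "wy": 0, "wz": 0, "tx": 0, "ty": -13, "tz": 46, "fingers": 0}, {"wx": 0, "wy": 0, "wz": 0, "tx": 0, "ty": -13, "tz": 46, "fingers": 0}, {"wx": 0, "wy": 0, "wz": 0, "tx": 0, "ty": -13, "tz": 46, "fingers": 0}])

```text
time_s: 22.8
tcp_pos: [0.369, -0.1598, 0.2579]
ee_rot: [[-0.001, 0.984, -0.178], [0.0, -0.178, -0.984], [-1.0, -0.001, -0.0]]
force: [1.2, 0.4, -0.3]
finger_gap: 1.0
```

>>> move_arm(deltas=[{"wx": 0.1385, "wy": 0, "wz": 0, "tx": 0, "ty": 0, "tz": 0, "fingers": 0}, {"wx": 0.1385, "wy": 0, "wz": 0, "tx": 0, "ty": 0, "tz": 0, "fingers": 0}, {"wx": 0.1385, "wy": 0, "wz": 0, "tx": 0, "ty": 0, "tz": 0, "fingers": 0}, {"wx": 0.1385, "wy": 0, "wz": 0, "tx": 0, "ty": 0, "tz": 0, "fingers": 0}, {"wx": 0.1385, "wy": 0, "wz": 0, "tx": 0, "ty": 0, "tz": 0, "fingers": 0}, {"wx": 0.1385, "wy": 0, "wz": 0, "tx": 0, "ty": 0, "tz": 0, "fingers": 0}, {"wx": 0.1385, "wy": 0, "wz": 0, "tx": 0, "ty": 0, "tz": 0, "fingers": 0}, {"wx": 0.1385, "wy": 0, "wz": 0, "tx": 0, "ty": 0, "tz": 0, "fingers": 0}, {"wx": 0.1385, "wy": 0, "wz": 0, "tx": 0, "ty": 0, "tz": 0, "fingers": 0}, {"wx": 0.1385, "wy": 0, "wz": 0, "tx": 0, "ty": 0, "tz": 0, "fingers": 0}])

```text
time_s: 23.8
tcp_pos: [0.3701, -0.1582, 0.2577]
ee_rot: [[-0.002, 0.001, -1.0], [0.001, -1.0, -0.001], [-1.0, -0.001, 0.002]]
force: [-0.1, -0.0, 0.1]
finger_gap: 0.998
```

```bash
python3 - <<'E'
from mv import *
delta([.2822,-.3294,.26],frame([0,0,-1],-97.5))
E
```

```text
pos [ 0.3701 -0.1582  0.2577] t mm [ -2.2 171.1  88.1] w [0.132  0.0022 0.0005] len 192.5 t 23.8
```

>>> move_arm(deltas=[{"wx": 0, "wy": 0, "wz": 0, "tx": -2, "ty": 34.2, "tz": 17.6, "fingers": 0}, {"wx": 0, "wy": 0, "wz": 0, "tx": 0, "ty": 34.2, "tz": 17.6, "fingers": 0}, {"wx": 0, "wy": 0, "wz": 0, "tx": 0, "ty": 34.2, "tz": 17.6, "fingers": 0}, {"wx": 0, "wy": 0, "wz": 0, "tx": 0, "ty": 34.2, "tz": 17.6, "fingers": 0}, {"wx": 0, "wy": 0, "wz": 0, "tx": 0, "ty": 34.2, "tz": 17.6, "fingers": 0}, {"wx": 0.132, "wy": 0, "wz": 0, "tx": 0, "ty": 0, "tz": 0, "fingers": 0}, {"wx": 0, "wy": 0, "wz": 0, "tx": 0, "ty": 0, "tz": 0, "fingers": 0}])

```text
time_s: 24.5
tcp_pos: [0.2829, -0.3303, 0.2597]
ee_rot: [[-0.001, -0.128, -0.992], [0.002, -0.992, 0.128], [-1.0, -0.002, 0.002]]
force: [0.7, 0.0, -0.1]
finger_gap: 1.006
```

```bash
python3 - <<'E'
from mv import *
c=capture("wrist"); cv2.imwrite("pics/w16.png",c["image"][:,:,::-1])
X=wcloud(c); m=(abs(X[...,0]-.28)<.06)&(abs(X[...,1]+.33)<.05)&(X[...,2]>.165)&(X[...,2]<.2)
P=X[m]; print(len(P),cv2.minAreaRect(P[:,:2].astype(np.float32)),P.mean(0))
delta([.2822,-.3294,.26],frame([0,0,-1],-97.5))
E
```

```text
1138 ((0.27748942375183105, -0.329718679189682), (0.013354964554309845, 0.053150903433561325), 82.94261932373047) [ 0.28083683 -0.33027947  0.1776849 ]
pos [ 0.2838 -0.3293  0.2599] t mm [-0.1  0.2  1.6] w [0.0078 0.0011 0.0017] len 1.6 t 24.55
```

View pics/w16.png

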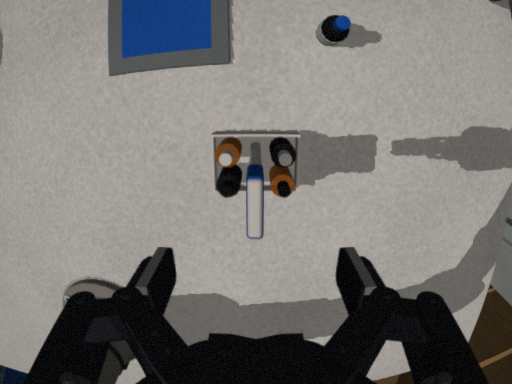

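>>> move_arm(deltas=[{"wx": 0.007, "wy": 0, "wz": 0, "tx": 30, "ty": 0, "tz": 1.6, "fingers": 0}, {"wx": 0, "wy": 0, "wz": 0, "tx": 40, "ty": 0, "tz": 0, "fingers": 0}, {"wx": 0, "wy": 0, "wz": 0, "tx": 35, "ty": 0, "tz": 0, "fingers": 0}, {"wx": 0, "wy": 0, "wz": 0, "tx": 0, "ty": 0, "tz": 0, "fingers": 0.5}, {"wx": 0, "wy": 0, "wz": 0, "tx": 0, "ty": 0, "tz": 0, "fingers": 1}, {"wx": 0, "wy": 0, "wz": 0, "tx": 0, "ty": 0, "tz": 0, "fingers": 1}, {"wx": 0, "wy": 0, "wz": 0, "tx": 0, "ty": 0, "tz": 0, "fingers": 1}, {"wx": 0, "wy": 0, "wz": 0, "tx": 0, "ty": 0, "tz": 0, "fingers": 1}], grip_force=60)

```text
time_s: 25.35
tcp_pos: [0.2836, -0.3306, 0.1575]
ee_rot: [[0.003, -0.131, -0.991], [-0.002, -0.991, 0.131], [-1.0, 0.002, -0.003]]
force: [-0.0, 1.5, 1.1]
finger_gap: 0.144
```

```bash
python3 - <<'E'
from mv import *
o=env.get_obs(); print(o["tcp_pos"],o["ee_rot"].round(4).tolist())
p=o["tcp_pos"]+np.array([.2123,.0920,.055]); print(p); delta(p,frame([0,0,-1],-97.0))
E
```

```text
[ 0.28360933 -0.33058677  0.15746326] [[0.003, -0.1313, -0.9913], [-0.0024, -0.9913, 0.1313], [-1.0, 0.002, -0.0033]]
[ 0.49590933 -0.23858677  0.21246326]
pos [ 0.2836 -0.3306  0.1575] t mm [ -54.6 -119.  -198.6] w [-0.0095 -0.0033 -0.002 ] len 237.8 t 25.35
```

>>> move_arm(deltas=[{"wx": 0, "wy": 0, "wz": 0, "tx": -15, "ty": 0, "tz": 0, "fingers": 1}, {"wx": 0, "wy": 0, "wz": 0, "tx": -30, "ty": 0, "tz": 0, "fingers": 1}, {"wx": 0, "wy": 0, "wz": 0, "tx": 0, "ty": -8, "tz": -13, "fingers": 1}, {"wx": 0, "wy": 0, "wz": 0, "tx": 0, "ty": -16, "tz": -27, "fingers": 1}, {"wx": 0, "wy": 0, "wz": 0, "tx": 0, "ty": -16, "tz": -27, "fingers": 1}, {"wx": 0, "wy": 0, "wz": 0, "tx": 0, "ty": -16, "tz": -27, "fingers": 1}, {"wx": 0, "wy": 0, "wz": 0, "tx": 0, "ty": -16, "tz": -27, "fingers": 1}, {"wx": 0, "wy": 0, "wz": 0, "tx": 0, "ty": -16, "tz": -27, "fingers": 1}, {"wx": 0, "wy": 0, "wz": 0, "tx": 0, "ty": -16, "tz": -27, "fingers": 1}, {"wx": 0, "wy": 0, "wz": 0, "tx": 0, "ty": -15, "tz": -23, "fingers": 1}])

```text
time_s: 26.35
tcp_pos: [0.4957, -0.2368, 0.2004]
ee_rot: [[-0.0, -0.131, -0.991], [0.001, -0.991, 0.131], [-1.0, -0.0, 0.0]]
force: [0.2, 1.0, -5.1]
finger_gap: 0.132
```

>>> move_arm(deltas=[{"wx": -0.009, "wy": 0, "wz": 0, "tx": 0, "ty": 0, "tz": 0, "fingers": 1}, {"wx": 0, "wy": 0, "wz": 0, "tx": 0, "ty": 0, "tz": 0, "fingers": 1}, {"wx": 0, "wy": 0, "wz": 0, "tx": 0, "ty": 0, "tz": 0, "fingers": 1}])

```text
time_s: 26.65
tcp_pos: [0.4931, -0.239, 0.2005]
ee_rot: [[-0.002, -0.124, -0.992], [-0.001, -0.992, 0.124], [-1.0, 0.001, 0.002]]
force: [-0.4, -0.6, -4.6]
finger_gap: 0.134
```

```bash
python3 - <<'E'
from mv import *
o=env.get_obs(); print(o["tcp_pos"],o["force"],o["ee_rot"].round(4).tolist())
delta([.4959,-.2386,.1640],frame([0,0,-1],-97.0))
t=capture("top"); crop(t,280,130,380,250,"t17.png"); s=capture("scene"); crop(s,110,120,240,270,"s17.png")
E
```

```text
[ 0.49313139 -0.23895013  0.20049448] [-0.43151815 -0.55126458 -4.63564716] [[-0.0018, -0.1244, -0.9922], [-0.0008, -0.9922, 0.1244], [-1.0, 0.001, 0.0016]]
pos [ 0.4931 -0.239   0.2005] t mm [36.5 -0.7 -2.8] w [-0.0026  0.0016 -0.001 ] len 36.6 t 26.65
```

View pics/s17.png

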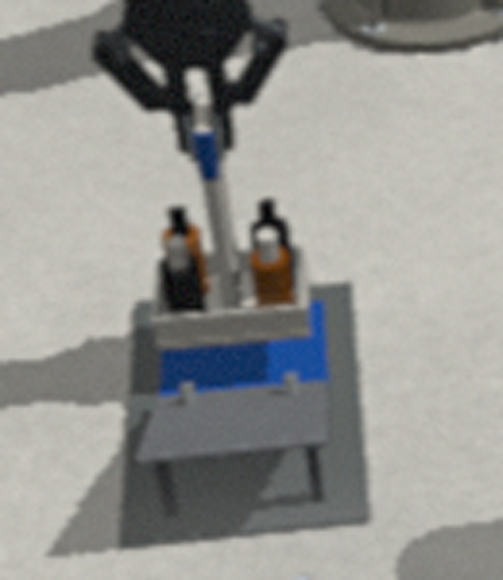

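>>> move_arm(deltas=[{"wx": 0, "wy": 0, "wz": 0, "tx": 10, "ty": -0.6, "tz": -2.5, "fingers": 1}, {"wx": 0, "wy": 0, "wz": 0, "tx": 15, "ty": 0, "tz": 0, "fingers": 1}, {"wx": 0, "wy": 0, "wz": 0, "tx": 7, "ty": 0, "tz": 0, "fingers": 1}, {"wx": 0, "wy": 0, "wz": 0, "tx": 2, "ty": 0, "tz": 0, "fingers": 1}, {"wx": 0, "wy": 0, "wz": 0, "tx": 1, "ty": 0, "tz": 0, "fingers": 1}, {"wx": 0, "wy": 0, "wz": 0, "tx": 0, "ty": 0, "tz": 0, "fingers": 1}])

```text
time_s: 27.35
tcp_pos: [0.4975, -0.2379, 0.1665]
ee_rot: [[0.001, -0.123, -0.992], [-0.001, -0.992, 0.123], [-1.0, 0.001, -0.002]]
force: [-0.2, -0.1, -4.0]
finger_gap: 0.134
```

>>> move_arm(deltas=[{"wx": 0, "wy": 0, "wz": 0, "tx": 1, "ty": 0, "tz": 1, "fingers": 1}, {"wx": 0, "wy": 0, "wz": 0, "tx": 1, "ty": 0, "tz": 0, "fingers": 1}, {"wx": 0, "wy": 0, "wz": 0, "tx": 1, "ty": 0, "tz": 0, "fingers": 1}, {"wx": 0, "wy": 0, "wz": 0, "tx": 1, "ty": 0, "tz": 0, "fingers": 1}, {"wx": 0, "wy": 0, "wz": 0, "tx": 0, "ty": 0, "tz": 0, "fingers": 1}])

```text
time_s: 27.85
tcp_pos: [0.4967, -0.2376, 0.1634]
ee_rot: [[0.002, -0.123, -0.992], [-0.001, -0.992, 0.123], [-1.0, 0.001, -0.002]]
force: [-1.2, 1.4, 3.4]
finger_gap: 0.132
```

>>> move_arm(deltas=[{"wx": 0, "wy": 0, "wz": 0, "tx": 0, "ty": 0, "tz": 0, "fingers": 0.5}, {"wx": 0, "wy": 0, "wz": 0, "tx": 0, "ty": 0, "tz": 0, "fingers": 0}, {"wx": 0, "wy": 0, "wz": 0, "tx": 0, "ty": 0, "tz": 0, "fingers": 0}, {"wx": 0, "wy": 0, "wz": 0, "tx": -20, "ty": 0, "tz": 0, "fingers": 0}, {"wx": 0, "wy": 0, "wz": 0, "tx": -40, "ty": 0, "tz": 0, "fingers": 0}, {"wx": 0, "wy": 0, "wz": 0, "tx": -40, "ty": 0, "tz": 0, "fingers": 0}, {"wx": 0, "wy": 0, "wz": 0, "tx": -20, "ty": 0, "tz": 40, "fingers": 0}, {"wx": 0, "wy": 0, "wz": 0, "tx": 0, "ty": 0, "tz": 45, "fingers": 0}, {"wx": 0, "wy": 0, "wz": 0, "tx": 0, "ty": 0, "tz": 30, "fingers": 0}, {"wx": 0, "wy": 0, "wz": 0, "tx": 0, "ty": 0, "tz": 0, "fingers": 0}])

```text
time_s: 28.85
tcp_pos: [0.3783, -0.224, 0.2826]
ee_rot: [[-0.0, -0.127, -0.992], [-0.001, -0.992, 0.127], [-1.0, 0.001, 0.0]]
force: [0.6, -0.2, 0.5]
finger_gap: 1.001
```

```bash
python3 - <<'E'
from pod import *
c=capture("wrist"); t=capture("top"); s=capture("scene"); cv2.imwrite("pics/w18.png",c["image"][:,:,::-1]); cv2.imwrite("pics/t18.png",t["image"][:,:,::-1]); cv2.imwrite("pics/s18.png",s["image"][:,:,::-1])
print(env.get_obs()["tcp_pos"],env.get_obs()["force"])
X=wcloud(c); m=(abs(X[...,0]-.49)<.06)&(abs(X[...,1]+.24)<.05)&(X[...,2]>.17)&(X[...,2]<.2); P=X[m]; print("handle wrist",len(P),cv2.minAreaRect(P[:,:2].astype(np.float32)),P.mean(0))
t0=dict(np.load("top0.npz")); s0=dict(np.load("scene0.npz"))
for n,c,c0 in (("top",t,t0),("scene",s,s0)):
    X=cloud(c); m=(abs(X[...,0]-.49)<.06)&(abs(X[...,1]+.24)<.05)&(X[...,2]>.178)&(X[...,2]<.2); P=X[m]; print(n,len(P),cv2.minAreaRect(P[:,:2].astype(np.float32)),P.mean(0).round(4))
    H,S,V=cv2.split(cv2.cvtColor(c["image"],cv2.COLOR_RGB2HSV)); a=(H>4)&(H<20)&(S>110)&(V>50)&(np.hypot(X[...,0]-.56,X[...,1]-.22)<.07); A=X[a]; print(n,"guard",len(A),A.mean(0).round(4),np.median(A[:,2]).round(4),cv2.minEnclosingCircle(A[:,:2].astype(np.float32)) if len(A) else 0)
    d=np.abs(c["image"].astype(int)-c0["image"]).sum(2)>90; cv2.imwrite(f"pics/d_{n}.png",(d*255).astype(np.uint8))
E
```

```text
[ 0.38284543 -0.22345318  0.28227976] [ 0.62479705 -0.66398685 -0.02349574]
handle wrist 1160 ((0.48962274193763733, -0.23766691982746124), (0.01350492425262928, 0.05341557785868645), 83.7491226196289) [ 0.48903177 -0.23758212  0.18399979]
top 93 ((0.4930676817893982, -0.2383684366941452), (0.014329027384519577, 0.05286489054560661), 81.79619598388672) [ 0.4924 -0.2377  0.1848]
top guard 377 [0.557  0.2189 0.0622] 0.0623 ((0.5588377714157104, 0.21923395991325378), 0.04845219850540161)
scene 69 ((0.4950345754623413, -0.2345300316810608), (0.013582870364189148, 0.054077163338661194), 84.5021743774414) [ 0.4961 -0.2348  0.1843]
scene guard 803 [ 0.5777  0.2192 -0.4878] -0.7471 ((0.561340868473053, 0.2194414585828781), 0.06945163011550903)
```

View pics/t18.png

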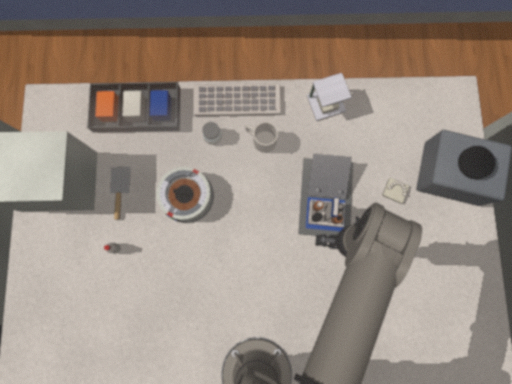

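View pics/s18.png

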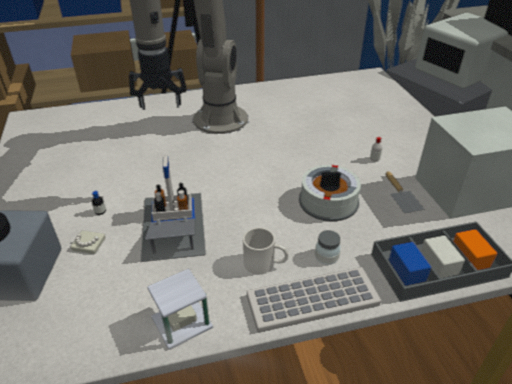

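View pics/w18.png

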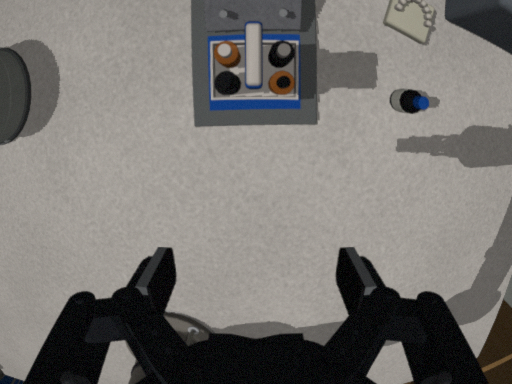

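```bash
python3 -c "
from rig import finish_job; print(finish_job())"
```

```text
the job is handed in; nothing more can be done
None
```

The guard is locked in the pod, the caddy is back on its bay, and I handed the job in at about 29 s of the 72 s. `finish_job` gives no verdict, so the figures below are my own last measurements.

**What I did:** I stood the caddy aside at about (0.28, −0.33) and lifted the guard off the sloping rest along its normal. I lowered it through the gaps onto the track and twisted it clockwise under a light press of about 8 N. It began to drop at about 70° and I pressed it home. Then I put the caddy back and moved the arm clear.

**Last checks:**
- **Guard:** its top face went down 5.9 mm from track height and it lies flat within about 0.3°. It sits about 2.7 mm from the pod axis (the limit is 6 mm) and about 70° from the gaps.
- **Caddy:** the wrist camera puts the handle within 1 mm of the bay centre it measured earlier, square to within about 1°. The handle top is at its starting height of about 184 mm.
- **Bystanders:** they look unmoved in the final top and scene pictures; I did not measure each one.
- **Robot:** it touches nothing, and the force reading is about zero.

**Disagreements:**
- The fixed cameras and the wrist camera differed by 2–5 mm on the pod and caddy positions. I used the wrist camera's relative measurements for the fits.
- The contour circle fit failed on one close view of the guard on its rest, so I used the enclosing circle there.
- On the final scene picture my guard colour mask also caught the floor, so I ignored its numbers. The top camera agreed with the wrist camera on height (62 mm against 61 mm).

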